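Turn the printing blocks face up and pack them under the case's tray

ROBOT

A 6-joint arm with a two-finger parallel gripper is mounted at the origin on a cart in front of the work surface, level with it; the furniture and walls round the work are solid. World frame = base frame: x ahead of the robot, y to its left, z up, the work surface at z = 0. Lengths are in m, angles in degrees, forces in N, time in s.
With the tool pointing down it reaches from about 0.375 to 0.9 m from the base axis. Payload 3.1 kg.
Tool frame: the origin (TCP) lies at the very end of the fingers, on their centre line; the grasp point (between the pads) lies 19 mm behind it (grasp_offset is the distance from the TCP to the grasp point, in m); z points along the fingers, y is the direction in which the jaws open and shut (so a half turn about z gives the same grasp; the last joint's range is limited). The gripper opens to 87 mm and grips with 3 to 60 N. Pads are 19 mm wide; open, the fingers measure 117 mm over their backs; the gripper's body (75 mm by 190 mm) begins 51 mm behind the grasp point.
Start: joints at [-81.732, 30.224, 82.088, -0, 67.689, -10.227], TCP at [0.198, -0.593, 0.223] pointing down, gripper open.
Joint ranges: [-176.69, 176.69], [-43.24, 126.21], [12.49, 139.97], [-82, 262], [0, 151.66], [-163.58, 163.58]. Speed limits (degrees/s): [159.86, 159.86, 180, 180, 180, 180].

INTERFACE

Orientations are given as a 3x3 rotation matrix whose columns are the frame's x, y, z axes.
In Python, from rig import * gives the robot as it stands. The module is installed in compiled form; this text tells all that it offers.
- The arm moves only by the tool play_rows, never from a script. Its argument "plan" is a list that holds one entry, the list of rows, each a list of 7 numbers: the shift along the world's x, y, z each as a share of 5 cm, from -1 to 1, then the turn, a rotation vector about the world's x, y, z each as a share of pi rad, from -1 to 1, then the gripper's target within -1 to 1 (fully open at 1, half-way at 0, shut at -1). A call has 1 to 12 rows; each row shifts and turns the commanded pose from where the row before left it; what a row does not reach is not made up. A row lasts 1/10 s, in which the tool goes at most 50 mm and 8.59 degrees, less where a joint would pass 70% of its speed; a pose out of reach is approached as far as the arm can. A call with a number of a shift or a turn outside -1 to 1 is refused whole. A call with a gripper value outside its range is refused whole. The fingers move at their own pace and stop on an object; the grip force is fixed at half the most. Time passes only in rows, so rows that do not move let the fingers close. It gives the time, the measured TCP pose, the force and the opening at its end, in the units of the state.
- read_state(): the state, without advancing time (a new reading comes with each control period).
- capture(name): name is "side" or "top"; returns the picture (420x560x3 uint8, red, green, blue); there is no depth.
- camera_params(name): a dict with "intrinsics" (3x3 intrinsics, pixels), "R" (3x3) and "t" (3): a world point X has camera coordinates R X + t. Camera axes: x right, y down, z forward; pixel columns grow to the right and rows downward; lengths in m; the calibration is good to about 2 mm. A picture is of the moment at which its call begins. camera_params takes no time and is no camera call.
- hand_in(): hands the job in, once; it reports no verdict.
The state is a dict: "time_s": time; "joint_positions": joint angles; "qvel": joint speeds; "tau": joint torques, N m; "position": TCP position; "tcp_rot": TCP orientation; "force": force on the tool from outside, world axes, zero at the start; "moment": the same for the moment, N m; "opening": opening from 0.0 (shut) to 1.0 (fully open).
Only numpy, scipy, OpenCV 4.12 (cv2) and the standard library are available. Lean on these libraries where they do the work, as an engineer would, in place of code of your own. Each camera call takes 0.05 s, during which the arm holds its last target. There are 200 camera calls.

TASK

Get the printing blocks ready for storage: first turn every block on the worktop so that its carved face is up, tipping it over its edges on the worktop rather than picking it up. Once all of them stand carved face up beside the case, swing the case's top tray up and back by its handle until it stays open, pack all the blocks flat in the compartment underneath with the carved faces still up, and swing the tray back down until it is fully home. Do not knock over any of the bottles.

Things in the scene. Friction and masses are not known exactly. Their poses are not given: they have to be found in the camera images.
- ring_block (a point): Pale wood printing block with a grey carved face, motif a ring with a dot; 58 x 66 x 50 mm (x, y, z), 0.1 to 0.22 kg. Site at its centre: z points out of the carved face, x along the 58 mm side. At the start x is level, within 0.4 rad of world x, and the carved face looks down or sideways (then it is 66 mm high): one or two quarter turns about x bring it up. None from the start: absent.
- cross_block (a point): Pale wood printing block with a grey carved face, motif a diagonal cross; 58 x 66 x 50 mm (x, y, z), 0.1 to 0.22 kg. Site at its centre: z points out of the carved face, x along the 58 mm side. At the start x is level, within 0.4 rad of world x, and the carved face looks down or sideways (then it is 66 mm high): one or two quarter turns about x bring it up. None from the start: absent.
- bars_block (a point): Pale wood printing block with a grey carved face, motif three parallel bars; 58 x 66 x 50 mm (x, y, z), 0.1 to 0.22 kg. Site at its centre: z points out of the carved face, x along the 58 mm side. At the start x is level, within 0.4 rad of world x, and the carved face looks down or sideways (then it is 66 mm high): one or two quarter turns about x bring it up. None from the start: absent.
- case: Wooden case fixed to the worktop, 130 x 264 x 66 mm (x, y, z), origin at the centre of its underside, z up. One compartment 120 x 254 mm inside, floor 5 mm over the worktop, rim at 66 mm; the tray covers it and swings towards the case's +x (roughly world +y). Three blocks fit in a row along y, 58 mm sides across; a block not carved face up is too tall for the tray to close.
- tray_arm (a joint): Angle of the links that carry the tray (rad): 0 = tray fully home on the case, 2.27 = fully open. The tray (0.3 kg, 130 x 264 x 28 mm, underside 60 mm below the handle's centre, two brushes in it) stays level on its arc. Damped hinge; past 1.14 it stays open by its weight, below that it sinks shut.
- tray_handle (a point): Centre of the tray's handle, a wooden bar 14 mm wide (case x), 16 mm high, 150 mm long (case y), on posts 62 mm either side of its middle; 48 mm free under the bar. In the case frame it is at x = 0.0852 - 0.094 cos(q + 0.436), y = 0, z = 0.0873 + 0.094 sin(q + 0.436), q = tray_arm: (0, 0, 0.127) home, (0.170, 0, 0.127) open.
- bottle_yellow: Yellow paint bottle, 90 mm across, 226 mm high, at the back. Bystander; origin at the centre of its underside.
- bottle_grey: Grey paint bottle, 67 mm across, 184 mm high, at the back. Bystander; origin at the centre of its underside.
- bottle_blue: Blue paint bottle, 70 mm across, 188 mm high, at the back. Bystander; origin at the centre of its underside.
- tube_heap_mid (a point): Middle of the low heap of used paint tubes that lies stuck to the worktop (not to be moved): a solid core 50 x 50 mm, 21 mm high; a block set on it does not stand flat.

How it is judged (in metres and radians):
On the way, in this order (a step that is already met when the one before it is completed fails the run):
1. every block stands carved face up on the worktop beside the case (angle between each of ring_block, cross_block, bars_block's own z axis and vertical below 0.15 rad and height (world z) of each of ring_block, cross_block, bars_block below 0.04 m and (x of ring_block in the frame of case above 0.085 m or y of ring_block in the frame of case above 0.15 m or x of ring_block in the frame of case below -0.085 m or y of ring_block in the frame of case below -0.15 m) and (x of cross_block in the frame of case above 0.085 m or y of cross_block in the frame of case above 0.15 m or x of cross_block in the frame of case below -0.085 m or y of cross_block in the frame of case below -0.15 m) and (x of bars_block in the frame of case above 0.085 m or y of bars_block in the frame of case above 0.15 m or x of bars_block in the frame of case below -0.085 m or y of bars_block in the frame of case below -0.15 m)), for 0.2 s.
2. the tray is swung up and back until it stays open (value of joint tray_arm above 2.1 rad), for 0.2 s.
3. every block lies carved face up in the compartment, with the tray open (value of joint tray_arm above 1.9 rad and angle between each of ring_block, cross_block, bars_block's own z axis and vertical below 0.15 rad and x of ring_block in the frame of case between -0.05 and 0.05 m and y of ring_block in the frame of case between -0.12 and 0.12 m and z of each of ring_block, cross_block, bars_block in the frame of case below 0.042 m and x of cross_block in the frame of case between -0.05 and 0.05 m and y of cross_block in the frame of case between -0.12 and 0.12 m and x of bars_block in the frame of case between -0.05 and 0.05 m and y of bars_block in the frame of case between -0.12 and 0.12 m), for 0.2 s.
At the end, for the whole second after the job is handed in: Every block that is present lies in the case's compartment, carved face up within 0.15 rad and its centre less than 42 mm over the worktop, and the tray is home (tray_arm below 0.06 rad) (value of joint tray_arm below 0.06 rad and angle between each of ring_block, cross_block, bars_block's own z axis and vertical below 0.15 rad and x of ring_block in the frame of case between -0.05 and 0.05 m and y of ring_block in the frame of case between -0.12 and 0.12 m and z of each of ring_block, cross_block, bars_block in the frame of case below 0.042 m and x of cross_block in the frame of case between -0.05 and 0.05 m and y of cross_block in the frame of case between -0.12 and 0.12 m and x of bars_block in the frame of case between -0.05 and 0.05 m and y of bars_block in the frame of case between -0.12 and 0.12 m); the robot touches nothing.
It fails at once if a block is picked up (its centre more than 85 mm over the worktop) while the tray is still down (tray_arm below 0.3) (value of joint tray_arm below 0.3 rad and height (world z) of any of ring_block, cross_block, bars_block above 0.085 m).
It fails at once if a bottle is knocked over (more than 0.7 rad) (angle between any of bottle_yellow, bottle_grey, bottle_blue's own z axis and vertical above 0.7 rad).
Of block_ring, block_cross, block_bars only 2 to 3 are there at a start; the rules pass over those that are not, and their reading is None.
At some moment in a run one of block_ring, block_cross, block_bars may be knocked a few centimetres aside while the robot is not near it.
Once in a run the grip may slacken for a moment while it holds something.
It also fails if it takes over 210 s, if anything falls off the work surface, if the arm or the gripper's body presses on something with over 40 N, if the wrist force passes 120 N, or if a joint passes its speed limit or range.

## Working session

There is one attempt and no reset: what is moved stays moved. The work goes in short steps, Python scripts to look and compute and a tool call to move; the robot and the scene stay as the last step left them, time stands still between calls to the robot, and variables do not carry over. Pictures are saved under pics/ and viewed, about 12 in all and at most 16, crops included, and the job is handed in when it is done.

Besides the shell and the picture viewer there is one more tool, called as name(argument=value, ...), one argument or row to a line, values as JSON. play_rows: Moves the arm, as the interface text tells. Its arguments: {"type":"object","properties":{"plan":{"type":"array"}},"required":["plan"]}

```bash
mkdir -p pics; cat > h.py <<'E'
from rig import *
import numpy as np, cv2
def save(n,name,crop=None,s=1):
    im=capture(n)
    o=im if crop is None else im[crop[1]:crop[3],crop[0]:crop[2]]
    if s!=1:o=cv2.resize(o,None,fx=s,fy=s,interpolation=cv2.INTER_CUBIC)
    cv2.imwrite(f'pics/{name}.png',o[:,:,::-1]); np.save(f'pics/{name}.npy',im); return im
def ray(n,u,v):
    c=camera_params(n);K=np.array(c['intrinsics']);R=np.array(c['R']);t=np.array(c['t'])
    return -R.T@t, R.T@np.linalg.inv(K)@np.array([u,v,1.])
def onz(n,u,v,z):
    o,d=ray(n,u,v); return o+d*(z-o[2])/d[2]
def proj(n,X):
    c=camera_params(n);p=np.array(c['intrinsics'])@(np.array(c['R'])@np.array(X)+np.array(c['t']));return p[:2]/p[2]
E
python3 - <<'E'
from h import *
a=save('top','top0');b=save('side','side0')
for n in('top','side'):
    c=camera_params(n);print(n,np.round(-np.array(c['R']).T@c['t'],3),np.round(c['R'],2).tolist(),np.round(c['intrinsics'],0).tolist())
print(read_state())
E
```

```text
top [ 0.364 -0.149  1.389] [[0.01, -1.0, -0.08], [-0.99, 0.0, -0.17], [0.17, 0.08, -0.98]] [[471.0, 0.0, 279.0], [0.0, 471.0, 207.0], [0.0, 0.0, 1.0]]
side [0.18  0.636 0.734] [[-0.88, -0.47, -0.01], [-0.29, 0.55, -0.78], [0.37, -0.69, -0.62]] [[442.0, 0.0, 278.0], [0.0, 442.0, 206.0], [0.0, 0.0, 1.0]]
{'time_s': 0.1, 'joint_positions': array([-8.17311050e+01,  3.02732566e+01,  8.21500413e+01, -2.74902617e-03,
        6.76898270e+01, -1.02283718e+01]), 'qvel': array([-0.05707501, -0.06557492, -0.16800979, -0.10677342, -0.04862522,
        0.00620084]), 'tau': array([-5.78952404e-04, -4.40985918e+01, -1.77150089e+01,  6.35712733e-02,
        5.33786381e-02, -2.85761729e-05]), 'position': array([ 0.19819258, -0.592034  ,  0.22166807]), 'tcp_rot': array([[ 9.48333048e-01,  3.17276413e-01, -3.27882527e-04],
       [ 3.17276434e-01, -9.48331098e-01,  1.94748942e-03],
       [ 3.06951259e-04, -1.95089797e-03, -9.99998050e-01]]), 'force': array([-0.1669985 ,  0.45474657,  0.02756777]), 'moment': array([-0.02546063,  0.00900101, -0.00947071]), 'opening': 0.9965708079505302}
```

View pics/top0.png

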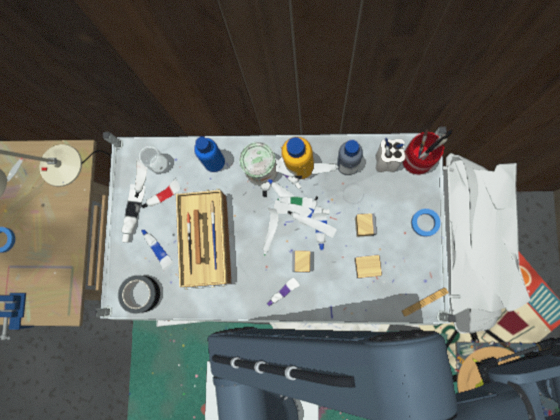

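View pics/side0.png

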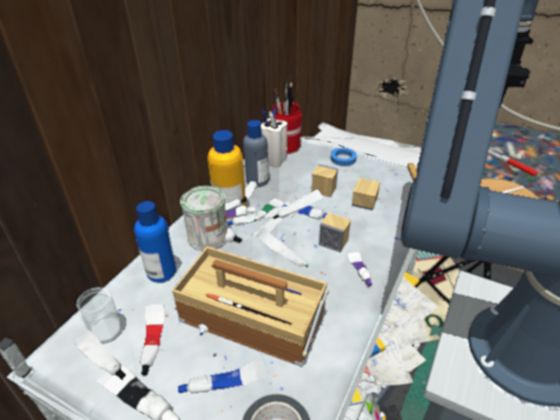

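The top view shows the case at about (203,240) and blocks at (302,261), (365,224) and (368,266). In the side view the near block (335,232) has its grey face towards +y. I'll zoom in on the blocks.

```bash
python3 - <<'E'
import numpy as np,cv2
a=np.load('pics/top0.npy')[195:295,270:400];b=np.load('pics/side0.npy')[140:270,290:400]
a=cv2.resize(a,(520,400),interpolation=cv2.INTER_CUBIC);b=cv2.resize(b,(338,400),interpolation=cv2.INTER_CUBIC)
cv2.imwrite('pics/z0.png',np.hstack([a,b])[:,:,::-1][:,:800])
E
python3 - <<'E'
from h import *
a=np.load('pics/top0.npy'); hsv=cv2.cvtColor(a,cv2.COLOR_RGB2HSV)
m=cv2.inRange(hsv,(10,60,90),(30,255,255))
m[:,:170]=0;m[:195]=0;m[300:]=0;m[:,400:]=0
cs,_=cv2.findContours(m,cv2.RETR_EXTERNAL,cv2.CHAIN_APPROX_NONE)
for c in cs:
    if cv2.contourArea(c)<100:continue
    print(cv2.contourArea(c),cv2.minAreaRect(c))
    for z in(0.05,.066):
        P=np.array([onz('top',u,v,z)[:2] for u,v in c[:,0]]).astype(np.float32)
        print(' z',z,cv2.minAreaRect(P))
E
```

```text
462.5 ((367.981689453125, 266.33538818359375), (20.981992721557617, 24.62623405456543), 83.6598129272461)
 z 0.05 ((0.4218670129776001, -0.2976554036140442), (0.058078110218048096, 0.06788410991430283), 5.6181416511535645)
 z 0.066 ((0.42117545008659363, -0.29588446021080017), (0.05738434940576553, 0.06707324832677841), 5.618216037750244)
280.0 ((302.0, 261.0), (20.0, 14.0), 90.0)
 z 0.05 ((0.43524909019470215, -0.11366918683052063), (0.05635160207748413, 0.0397057868540287), 0.21992051601409912)
 z 0.066 ((0.4343976676464081, -0.11409587413072586), (0.055678486824035645, 0.03923151642084122), 0.2199251502752304)
317.5 ((364.25823974609375, 224.3401641845703), (21.728578567504883, 16.386966705322266), 84.80557250976562)
 z 0.05 ((0.5396448373794556, -0.2899276912212372), (0.061520203948020935, 0.04608656466007233), 3.7695655822753906)
 z 0.066 ((0.5375463962554932, -0.2882489860057831), (0.06078540161252022, 0.04553604871034622), 3.769648790359497)
4141.0 ((201.1621856689453, 239.88577270507812), (91.67462921142578, 47.66923904418945), 87.75425720214844)
 z 0.05 ((0.49880093336105347, 0.179560124874115), (0.2695014178752899, 0.13855698704719543), 4.924041748046875)
 z 0.066 ((0.49719035625457764, 0.1756308674812317), (0.26628223061561584, 0.13690194487571716), 4.92404842376709)
```

View pics/z0.png

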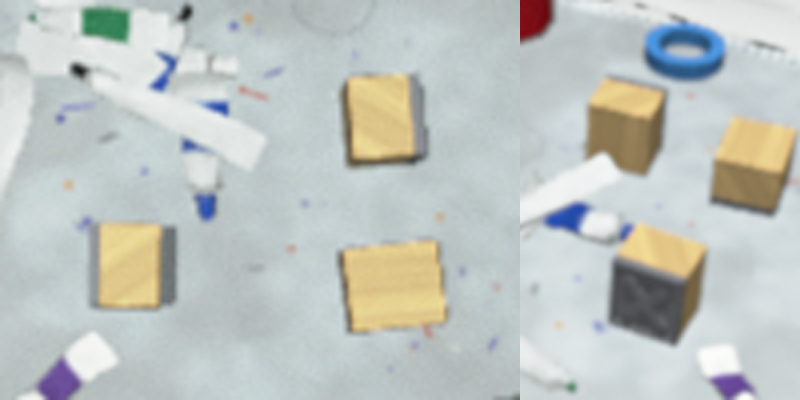

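Cross block A is at about (0.434,-0.109) with its face to +y. B is at (0.538,-0.290) with its face to -y, and C at (0.422,-0.298) has its face down. I'll grip across the 58 mm sides with the tool tilted and roll each block over its edge, starting with A.

play_rows(
  plan=[
    [[0.4, 0.88, 0, 0, 0, 0.0441, 1], [0.4, 0.88, 0, 0, 0, 0.0441, 1], [0.4, 0.88, 0, 0, 0, 0.0441, 1], [0.4, 0.88, 0, 0, 0, 0.0441, 1], [0.4, 0.88, 0, 0, 0, 0.0441, 1], [0.4, 0.88, 0, 0, 0, 0.0441, 1], [0.4, 0.88, 0, 0, 0, 0.0441, 1], [0.4, 0.88, 0, 0, 0, 0.0441, 1], [0.4, 0.88, 0, 0, 0, 0.0441, 1], [0.4, 0.88, 0, -0.041667, 0, 0, 1], [0.4, 0.88, 0, -0.041667, 0, 0, 1], [0.4, 0.88, 0, -0.041667, 0, 0, 1]],
  ],
)

```text
time_s: 1.3
position: [0.421, -0.101, 0.2214]
tcp_rot: [[0.002, 1.0, -0.019], [0.959, -0.007, -0.283], [-0.283, -0.018, -0.959]]
force: [0.2, -0.5, -0.4]
opening: 1.0
```

play_rows(
  plan=[
    [[-0.08, 0.08, -0.88, -0.041667, 0, 0, 1], [0, 0.08, -0.88, -0.041667, 0, 0, 1], [0, 0.08, -0.88, -0.041667, 0, 0, 1], [0, 0, 0, 0, 0, 0, 1], [0, 0, 0, 0, 0, 0, 1]],
  ],
)

```text
time_s: 1.8
position: [0.4147, -0.0987, 0.1344]
tcp_rot: [[0.007, 0.999, -0.046], [0.854, -0.029, -0.52], [-0.52, -0.036, -0.853]]
force: [1.1, 0.5, 0.6]
opening: 0.999
```

```bash
python3 - <<'E'
from h import *
s=read_state();print(np.round(s['position'],4),np.round(s['tcp_rot'],3).tolist())
a=save('side','s1')
p=s['position'];R=s['tcp_rot']
print(proj('side',p),proj('side',[.434,-.109,.066]))
E
```

```text
[ 0.4147 -0.0987  0.1344] [[0.007, 0.999, -0.046], [0.854, -0.029, -0.52], [-0.52, -0.036, -0.853]]
[343.23429779 203.63819664] [334.6037358  221.98826561]
```

View pics/s1.png

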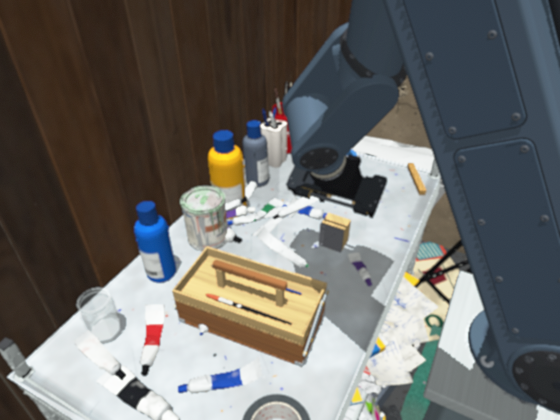

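```bash
cat >> h.py <<'E'
from scipy.spatial.transform import Rotation as Ro
def tgt(yaw,th,axis_yaw=None):
    "tool: jaw axis (y) level at yaw deg, tilted th deg about jaw axis: z=(..sin th,-cos th) leaning"
    j=np.array([np.cos(np.radians(yaw)),np.sin(np.radians(yaw)),0]);z=Ro.from_rotvec(j*np.radians(th)).apply([0,0,-1.])
    return np.column_stack([np.cross(j,z),j,z])
def togo(P,yaw,th,grasp=True):
    s=read_state();R=tgt(yaw,th)
    if abs((R[:,1]@s['tcp_rot'][:,1]))and R[:,1]@s['tcp_rot'][:,1]<0: R=R@np.diag([-1,-1,1])
    T=np.array(P)+(0.019*R[:,2] if grasp else 0)
    rv=Ro.from_matrix(R@s['tcp_rot'].T).as_rotvec()/np.pi
    print('tcp target',np.round(T,4),'shift/5cm',np.round((T-s['position'])/.05,3),'turn/pi',np.round(rv,4),'q',np.round(s['joint_positions']))
E
python3 - <<'E'
from h import *
C=np.array([.434,-.109,.033]);u=np.array([0,1,1])/2**.5
togo(C+.1*u,0,-45); togo(C,0,-45)
E
```

```text
tcp target [ 0.434  -0.0517  0.0903] shift/5cm [ 0.371  0.951 -0.905] turn/pi [-0.0756 -0.009   0.011 ] q [ -7.  30. 116. -48.  44.  33.]
tcp target [ 0.434  -0.1224  0.0196] shift/5cm [ 0.371 -0.463 -2.319] turn/pi [-0.0756 -0.009   0.011 ] q [ -7.  30. 116. -48.  44.  33.]
```

play_rows(
  plan=[
    [[0.093, 0.238, -0.226, -0.0189, -0.0023, 0.0028, 1], [0.093, 0.238, -0.226, -0.0189, -0.0023, 0.0028, 1], [0.093, 0.238, -0.226, -0.0189, -0.0023, 0.0028, 1], [0.093, 0.238, -0.226, -0.0189, -0.0023, 0.0028, 1], [0, 0, 0, 0, 0, 0, 1], [0, 0, 0, 0, 0, 0, 1], [0, 0, 0, 0, 0, 0, 1]],
  ],
)

```text
time_s: 2.55
position: [0.4341, -0.0524, 0.0913]
tcp_rot: [[0.004, 1.0, 0.001], [0.707, -0.002, -0.707], [-0.707, 0.003, -0.707]]
force: [0.5, 0.1, 0.9]
opening: 1.005
```

```bash
python3 - <<'E'
from h import *
C=np.array([.434,-.109,.033]);u=np.array([0,1,1])/2**.5
togo(C+.1*u,0,-45); togo(C,0,-45)
E
```

```text
tcp target [ 0.434  -0.0517  0.0903] shift/5cm [-0.002  0.014 -0.021] turn/pi [-0.      0.001   0.0007] q [  7.  42. 114. -62.  52.  59.]
tcp target [ 0.434  -0.1224  0.0196] shift/5cm [-0.002 -1.4   -1.435] turn/pi [-0.      0.001   0.0007] q [  7.  42. 114. -62.  52.  59.]
```

play_rows(
  plan=[
    [[0, -0.28, -0.287, 0, 0, 0, 1], [0, -0.28, -0.287, 0, 0, 0, 1], [0, -0.28, -0.287, 0, 0, 0, 1], [0, -0.28, -0.287, 0, 0, 0, 1], [0, -0.28, -0.287, 0, 0, 0, 1], [0, 0, 0, 0, 0, 0, 1], [0, 0, 0, 0, 0, 0, -1], [0, 0, 0, 0, 0, 0, -1], [0, 0, 0, 0, 0, 0, -1], [0, 0, 0, 0, 0, 0, -1], [0, 0, 0, 0, 0, 0, -1]],
  ],
)

```text
time_s: 3.65
position: [0.434, -0.121, 0.0183]
tcp_rot: [[-0.0, 1.0, 0.002], [0.706, 0.001, -0.708], [-0.708, 0.001, -0.706]]
force: [1.3, 1.6, 2.5]
opening: 0.663
```

play_rows(
  plan=[
    [[0, 0, 0.04, 0, 0, 0, -1], [0, -0.035, 0.018, 0.02778, 0, 0, -1], [0, -0.035, 0.018, 0.02778, 0, 0, -1], [0, -0.035, 0.018, 0.02778, 0, 0, -1], [0, -0.038, 0.009, 0.02778, 0, 0, -1], [0, -0.038, 0.009, 0.02778, 0, 0, -1], [0, -0.038, 0.009, 0.02778, 0, 0, -1], [0, -0.039, -0.001, 0.02778, 0, 0, -1], [0, -0.039, -0.001, 0.02778, 0, 0, -1], [0, -0.039, -0.001, 0.02778, 0, 0, -1], [0, 0, 0, 0, 0, 0, -1], [0, 0, 0, 0, 0, 0, -1]],
  ],
)

```text
time_s: 4.85
position: [0.4329, -0.1384, 0.0243]
tcp_rot: [[0.002, 1.0, -0.006], [0.996, -0.002, -0.092], [-0.092, -0.006, -0.996]]
force: [0.4, -2.8, 11.6]
opening: 0.66
```

play_rows(
  plan=[
    [[0, -0.037, 0.02, 0.02778, 0, 0, -1], [0, -0.037, -0.005, 0.02778, 0, 0, -1], [0, -0.037, -0.005, 0.02778, 0, 0, -1], [0, -0.037, -0.011, 0.02778, 0, 0, -1], [0, -0.033, -0.021, 0.02778, 0, 0, -1], [0, -0.033, -0.021, 0.02778, 0, 0, -1], [0, -0.033, -0.021, 0.02778, 0, 0, -1], [0, -0.027, -0.025, 0.02778, 0, 0, -1], [0, -0.027, -0.025, 0.02778, 0, 0, -1], [0, -0.0, 0, 0.02778, 0, 0, -1], [0, 0, 0, 0, 0, 0, -1], [0, 0, 0, 0, 0, 0, -1]],
  ],
)

```text
time_s: 6.05
position: [0.4303, -0.1522, 0.0167]
tcp_rot: [[0.001, 1.0, -0.012], [0.712, 0.008, 0.702], [0.702, -0.009, -0.712]]
force: [0.8, -1.3, 1.2]
opening: 0.665
```

```bash
python3 - <<'E'
from h import *
togo([.434,-.167,.0255],0,45)
b=save('side','s2',(280,160,420,300),4)
E
```

```text
tcp target [ 0.434  -0.1536  0.0121] shift/5cm [ 0.073 -0.028 -0.093] turn/pi [ 0.0021 -0.003  -0.0025] q [-51.  53.  98.  27.  69. -71.]
```

View pics/s2.png

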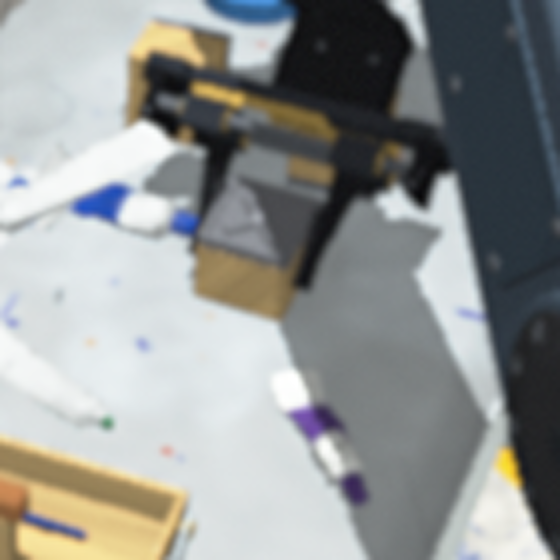

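play_rows(
  plan=[
    [[0, 0, -0.04, 0, 0, 0, -1], [0, 0, -0.04, 0, 0, 0, -1], [0, 0, 0, 0, 0, 0, -1], [0, 0, 0, 0, 0, 0, 0.7], [0, 0, 0, 0, 0, 0, 0.7], [0, 0, 0, 0, 0, 0, 0.7], [0, -0.4, 0.4, 0, 0, 0, 0.7], [0, -0.4, 0.4, 0, 0, 0, 0.7], [0, -0.4, 0.4, 0, 0, 0, 1], [0, -0.3, 0.6, 0, 0, 0, 1], [0.2, -0.2, 0.7, 0, 0, 0, 1], [0.2, -0.2, 0.7, 0, 0, 0, 1]],
  ],
)

```text
time_s: 7.3
position: [0.4499, -0.2462, 0.1735]
tcp_rot: [[0.002, 1.0, -0.015], [0.711, 0.009, 0.704], [0.704, -0.012, -0.71]]
force: [-0.2, -0.1, 0.2]
opening: 0.99
```

```bash
python3 - <<'E'
from h import *
C=np.array([.538,-.290,.033]);u=np.array([0,-1,1])/2**.5
togo(C+.1*u,4.5,45); togo(C,4.5,45)
E
```

```text
tcp target [ 0.5369 -0.3473  0.0903] shift/5cm [ 1.742 -2.023 -1.664] turn/pi [ 0.0017 -0.0036  0.0222] q [-55.  42.  85.  23.  93. -63.]
tcp target [ 0.5369 -0.2766  0.0196] shift/5cm [ 1.742 -0.609 -3.079] turn/pi [ 0.0017 -0.0036  0.0222] q [-55.  42.  85.  23.  93. -63.]
```

play_rows(
  plan=[
    [[0.348, -0.405, 0, 0, -0.001, 0.0074, 1], [0.348, -0.405, 0, 0.001, -0.001, 0.0074, 1], [0.348, -0.405, 0, 0, -0.001, 0.0074, 1], [0.348, -0.405, 0, 0, 0, 0, 1], [0.348, -0.405, 0, 0, 0, 0, 1], [0, 0, -0.416, 0, 0, 0, 1], [0, 0, -0.416, 0, 0, 0, 1], [0, 0, -0.416, 0, 0, 0, 1], [0, 0, -0.416, 0, 0, 0, 1], [0, 0, 0, 0, 0, 0, 1], [0, 0, 0, 0, 0, 0, 1]],
  ],
)

```text
time_s: 8.4
position: [0.5366, -0.3469, 0.0889]
tcp_rot: [[-0.055, 0.997, -0.057], [0.706, 0.079, 0.704], [0.706, -0.002, -0.708]]
force: [0.3, 0.4, 0.5]
opening: 0.998
```

```bash
python3 - <<'E'
from h import *
C=np.array([.538,-.290,.033]);u=np.array([0,-1,1])/2**.5
togo(C,4.5,45)
a=save('side','s3',(280,130,420,235),4)
b=save('top','t3',(270,180,410,285),4)
E
```

```text
tcp target [ 0.5369 -0.2766  0.0196] shift/5cm [ 0.007  1.405 -1.387] turn/pi [ 0.0004 -0.0005 -0.0001] q [-53.  57.  62.  22. 101. -62.]
```

View pics/s3.png

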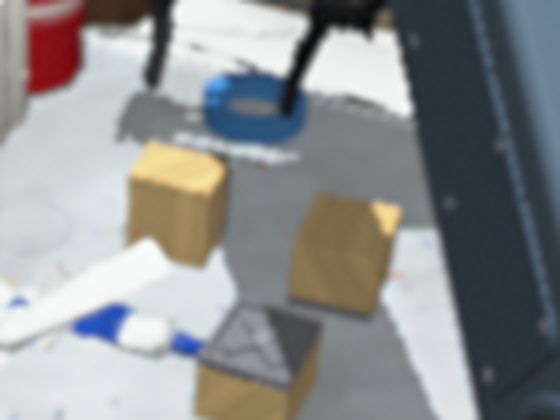

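The cross block lies face up at about (345,217) in the full side view, with B and C unmoved. Gripping B now.

play_rows(
  plan=[
    [[0, 0.28, -0.277, 0, 0, 0, 1], [0, 0.28, -0.277, 0, 0, 0, 1], [0, 0.28, -0.277, 0, 0, 0, 1], [0, 0.28, -0.277, 0, 0, 0, 1], [0, 0.28, -0.277, 0, 0, 0, 1], [0, 0, 0, 0, 0, 0, 1], [0, 0, 0, 0, 0, 0, -1], [0, 0, 0, 0, 0, 0, -1], [0, 0, 0, 0, 0, 0, -1], [0, 0, 0, 0, 0, 0, -1], [0, 0, 0, 0, 0, 0, -1]],
  ],
)

```text
time_s: 9.6
position: [0.5374, -0.2783, 0.0209]
tcp_rot: [[-0.056, 0.997, -0.055], [0.708, 0.078, 0.702], [0.704, 0.001, -0.71]]
force: [0.9, -1.3, 0.9]
opening: 0.664
```

play_rows(
  plan=[
    [[0.167, -0.3, 0.025, 0, 0, 0, -1], [0.167, -0.3, 0.025, 0, 0, 0, -1], [0.167, -0.3, 0.025, 0, 0, 0, -1], [0, 0.038, 0.018, -0.02778, -0.0022, 0, -1], [0, 0.038, 0.018, -0.02778, -0.0022, 0, -1], [0, 0.038, 0.018, -0.02778, -0.0022, 0, -1], [0, 0.038, 0.009, -0.02778, -0.0022, 0, -1], [0, 0.038, 0.009, -0.02778, -0.0022, 0, -1], [0, 0.038, 0.009, -0.02778, -0.0022, 0, -1], [0, 0.039, 0, -0.02778, -0.0022, 0, -1], [0, 0.039, 0, -0.02778, -0.0022, 0, -1], [0, 0.039, 0, -0.02778, -0.0022, 0, -1]],
  ],
)

```text
time_s: 10.8
position: [0.5619, -0.3053, 0.0284]
tcp_rot: [[-0.078, 0.997, 0.001], [0.997, 0.078, -0.009], [-0.009, -0.0, -1.0]]
force: [-1.1, -0.5, -1.8]
opening: 0.664
```

play_rows(
  plan=[
    [[0, 0.037, -0.008, -0.02778, -0.0022, 0, -1], [0, 0.037, -0.008, -0.02778, -0.0022, 0, -1], [0, 0.037, -0.008, -0.02778, -0.0022, 0, -1], [0, 0.033, -0.018, -0.02778, -0.0022, 0, -1], [0, 0.033, -0.018, -0.02778, -0.0022, 0, -1], [0, 0.033, -0.018, -0.02778, -0.0022, 0, -1], [0, 0.027, -0.025, -0.02778, -0.0022, 0, -1], [0, 0.027, -0.025, -0.02778, -0.0022, 0, -1], [0, 0.027, -0.025, -0.02778, -0.0022, 0, -1], [0, 0, 0, -0.01, 0, 0, -1], [0, 0, 0, 0, 0, 0, -1], [0, 0, 0, 0, 0, 0, -1]],
  ],
)

```text
time_s: 12.0
position: [0.569, -0.2882, 0.0249]
tcp_rot: [[-0.056, 0.998, 0.04], [0.69, 0.067, -0.721], [-0.722, -0.013, -0.692]]
force: [-0.4, -0.8, -1.6]
opening: 0.665
```

```bash
python3 - <<'E'
from h import *
togo([.562,-.277,.0255],4.5,-45)
a=save('side','s4',(280,130,420,235),4)
E
```

```text
tcp target [ 0.5631 -0.2904  0.0121] shift/5cm [-0.118 -0.043 -0.257] turn/pi [ 0.0071 -0.0035  0.0035] q [-18.  52. 100. -82.  43.  48.]
```

View pics/s4.png

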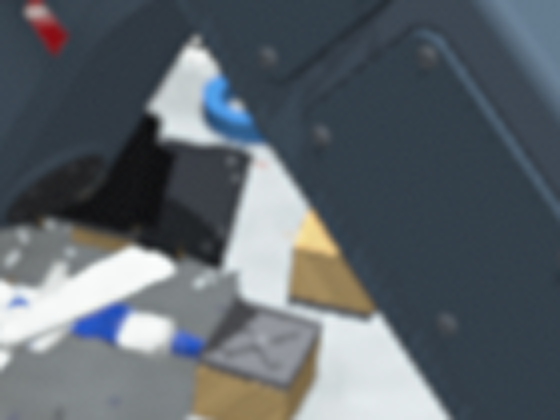

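play_rows(
  plan=[
    [[0, 0, 0, 0.0036, -0.002, 0.002, -1], [0, 0, 0, 0.0036, -0.002, 0.002, -1], [0, 0, -0.06, 0, 0, 0, -1], [0, 0, -0.06, 0, 0, 0, -1], [0, 0, -0.06, 0, 0, 0, -1], [0, 0, -0.04, 0, 0, 0, -1], [0, 0, 0, 0, 0, 0, -1], [0, 0, 0, 0, 0, 0, -1]],
  ],
)

```text
time_s: 12.85
position: [0.5721, -0.2869, 0.0161]
tcp_rot: [[-0.056, 0.997, 0.051], [0.707, 0.076, -0.703], [-0.705, -0.004, -0.71]]
force: [-0.7, -0.6, -1.9]
opening: 0.669
```

```bash
python3 - <<'E'
from h import *
togo([.562,-.277,.0255],4.5,-45)
E
```

```text
tcp target [ 0.5631 -0.2904  0.0121] shift/5cm [-0.18  -0.07  -0.081] turn/pi [-0.0011 -0.0012  0.0009] q [-19.  52.  99. -82.  41.  48.]
```

play_rows(
  plan=[
    [[0, 0, -0.05, 0, 0, 0, -1], [0, 0, -0.03, 0, 0, 0, -1], [0, 0, 0, 0, 0, 0, -1], [0, 0, 0, 0, 0, 0, 0.7], [0, 0, 0, 0, 0, 0, 0.7], [0, 0, 0, 0, 0, 0, 0.7], [0, 0.2, 0.3, 0.02, 0, 0, 0.7], [0, 0.3, 0.4, 0.02, 0, 0, 0.7], [0, 0.3, 0.5, 0.02, 0, 0, 0.8], [0, 0.1, 0.7, 0.02, 0, 0, 1], [0, 0, 0.8, 0.02, 0, 0, 1], [0, 0, 0.5, 0, 0, 0, 1]],
  ],
)

```text
time_s: 14.05
position: [0.5744, -0.2433, 0.1775]
tcp_rot: [[-0.052, 0.997, 0.055], [0.89, 0.071, -0.45], [-0.452, 0.025, -0.892]]
force: [0.3, -0.7, -0.9]
opening: 0.99
```

```bash
python3 - <<'E'
from h import *
C=np.array([.422,-.298,.025])
togo(C+[0,.06,.08],5.6,-38); togo(C,5.6,-38)
E
```

```text
tcp target [ 0.4231 -0.2496  0.09  ] shift/5cm [-3.025 -0.127 -1.749] turn/pi [-0.0621  0.0028  0.0077] q [-22.  32.  95. -34.  45.  -3.]
tcp target [ 0.4231 -0.3096  0.01  ] shift/5cm [-3.025 -1.327 -3.349] turn/pi [-0.0621  0.0028  0.0077] q [-22.  32.  95. -34.  45.  -3.]
```

```bash
python3 - <<'E'
from h import *
C=np.array([.422,-.298,.027])
togo(C+[0,.04,.07],5.6,-30)
E
```

```text
tcp target [ 0.4229 -0.2675  0.0805] shift/5cm [-3.03  -0.483 -1.939] turn/pi [-0.0178  0.0065  0.0083] q [-22.  32.  95. -34.  45.  -3.]
```

play_rows(
  plan=[
    [[-0.5, -0.08, 0, -0.006, 0.002, 0.0028, 1], [-0.5, -0.08, 0, -0.006, 0.002, 0.0028, 1], [-0.5, -0.08, 0, -0.006, 0.0025, 0.0027, 1], [-0.5, -0.08, 0, 0, 0, 0, 1], [-0.5, -0.08, 0, 0, 0, 0, 1], [-0.53, -0.08, 0, 0, 0, 0, 1], [0, 0, -0.48, 0, 0, 0, 1], [0, 0, -0.48, 0, 0, 0, 1], [0, 0, -0.48, 0, 0, 0, 1], [0, 0, -0.48, 0, 0, 0, 1], [0, 0, 0, 0, 0, 0, 1], [0, 0, 0, 0, 0, 0, 1]],
  ],
)

```text
time_s: 15.25
position: [0.4211, -0.2658, 0.0769]
tcp_rot: [[-0.089, 0.995, 0.043], [0.862, 0.098, -0.497], [-0.499, -0.007, -0.867]]
force: [-0.8, -0.8, 0.2]
opening: 1.003
```

```bash
python3 - <<'E'
from h import *
C=np.array([.422,-.298,.027])
togo(C,5.6,-30)
a=save('side','s5',(280,120,420,225),2)
b=save('top','t5',(290,180,430,285),2)
cv2.imwrite('pics/c5.png',np.hstack([cv2.imread('pics/s5.png'),cv2.imread('pics/t5.png')]))
E
```

```text
tcp target [ 0.4229 -0.3075  0.0105] shift/5cm [ 0.037 -0.833 -1.327] turn/pi [-0.0002 -0.0024 -0.0003] q [-31.  37. 119. -77.  25.  35.]
```

View pics/c5.png

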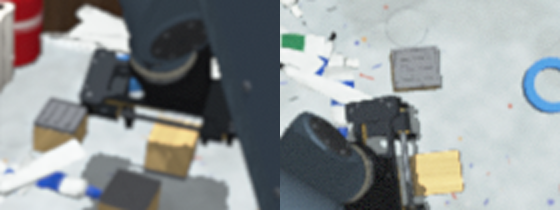

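Bars block (B) is face up at top-crop (415,68). Joint 4 is close to its limit, so I'll start C from a smaller tilt of -22°.

```bash
python3 - <<'E'
from h import *
C=np.array([.422,-.298,.028])
togo(C,5.6,-22)
E
```

```text
tcp target [ 0.4227 -0.3051  0.0104] shift/5cm [ 0.018 -0.78  -1.352] turn/pi [ 0.0444  0.0028 -0.0003] q [-31.  37. 119. -77.  25.  36.]
```

play_rows(
  plan=[
    [[0.01, 0, 0, 0.0222, 0.0014, 0, 1], [0, 0, 0, 0.0222, 0.0014, 0, 1], [0, -0.156, -0.268, 0, 0, 0, 1], [0, -0.156, -0.268, 0, 0, 0, 1], [0, -0.156, -0.268, 0, 0, 0, 1], [0, -0.156, -0.268, 0, 0, 0, 1], [0, -0.156, -0.27, 0, 0, 0, 1], [0, 0, 0, 0, 0, 0, -1], [0, 0, 0, 0, 0, 0, -1], [0, 0, 0, 0, 0, 0, -1], [0, 0, 0, 0, 0, 0, -1], [0, 0, 0, 0, 0, 0, -1]],
  ],
)

```text
time_s: 16.55
position: [0.4211, -0.3046, 0.0102]
tcp_rot: [[-0.092, 0.995, 0.034], [0.914, 0.098, -0.394], [-0.395, -0.005, -0.919]]
force: [-0.1, 1.9, 3.8]
opening: 0.668
```

```bash
python3 - <<'E'
from h import *
togo(np.array([.422,-.298,.028]),5.6,-22)
E
```

```text
tcp target [ 0.4227 -0.3051  0.0104] shift/5cm [ 0.031 -0.01   0.003] turn/pi [ 0.0072 -0.0008 -0.0002] q [-38.  44. 116. -78.  17.  31.]
```

play_rows(
  plan=[
    [[0, 0, 0.06, 0, 0, 0, -1], [0, -0.023, 0.043, 0.02765, 0.0027, 0, -1], [0, -0.023, 0.043, 0.02765, 0.0027, 0, -1], [0, -0.023, 0.043, 0.02765, 0.0027, 0, -1], [0, -0.035, 0.036, 0.02765, 0.0027, 0, -1], [0, -0.035, 0.036, 0.02765, 0.0027, 0, -1], [0, -0.035, 0.036, 0.02765, 0.0027, 0, -1], [0, -0.042, 0.026, 0.02765, 0.0027, 0, -1], [0, -0.042, 0.026, 0.02765, 0.0027, 0, -1], [0, -0.042, 0.026, 0.02765, 0.0027, 0, -1], [0, 0, 0, 0, 0, 0, -1], [0, 0, 0, 0, 0, 0, -1]],
  ],
)

```text
time_s: 17.75
position: [0.4136, -0.3245, 0.0247]
tcp_rot: [[-0.095, 0.994, -0.051], [0.979, 0.102, 0.174], [0.178, -0.034, -0.983]]
force: [-0.6, -2.2, 10.5]
opening: 0.664
```

```bash
python3 - <<'E'
from h import *
togo([.4225,-.318,.029],5.6,23.4,grasp=False);print(read_state()['position'])
E
```

```text
tcp target [ 0.4225 -0.318   0.029 ] shift/5cm [0.179 0.129 0.086] turn/pi [ 0.0737 -0.0033 -0.0027] q [-53.  43.  98.   5.  49. -62.]
[ 0.41357104 -0.32445078  0.02471981]
```

play_rows(
  plan=[
    [[0, -0.04, 0.05, 0.0284, 0.0026, -0.0003, -1], [0, -0.042, 0.035, 0.0284, 0.0026, -0.0003, -1], [0, -0.042, 0.026, 0.0284, 0.0026, -0.0003, -1], [0, -0.045, 0.02, 0.0284, 0.0026, -0.0003, -1], [0, -0.047, 0.014, 0.0284, 0.0026, -0.0003, -1], [0, -0.047, 0.014, 0.0284, 0.0026, -0.0003, -1], [0, -0.049, 0.001, 0.0284, 0.0026, -0.0003, -1], [0, -0.049, 0.001, 0.0284, 0.0026, -0.0003, -1], [0, -0.048, -0.005, 0.0284, 0.0026, 0, -1], [0, -0.048, -0.011, 0.0284, 0.0026, 0, -1], [0, -0.048, -0.011, 0.0284, 0.0026, 0, -1], [0, 0, 0, 0, 0, 0, -1]],
  ],
)

```text
time_s: 18.95
position: [0.4117, -0.3463, 0.0292]
tcp_rot: [[-0.035, 0.992, -0.117], [0.381, 0.122, 0.917], [0.924, -0.013, -0.382]]
force: [-0.1, 0.2, 1.8]
opening: 0.663
```

```bash
python3 - <<'E'
from h import *
togo([.4135,-.3505,.027],5.6,66.6,grasp=False);print(read_state()['position'])
E
```

```text
tcp target [ 0.4135 -0.3505  0.027 ] shift/5cm [ 0.036 -0.085 -0.044] turn/pi [-0.0047 -0.0045 -0.0078] q [-63.  68.  64.  20. 113. -73.]
[ 0.41169555 -0.34625166  0.02920135]
```

play_rows(
  plan=[
    [[0, 0, -0.03, -0.0047, -0.004, -0.005, -1], [0, 0, -0.02, 0, 0, 0, -1], [0, 0, 0, 0, 0, 0, 0.7], [0, 0, 0, 0, 0, 0, 0.8], [0, 0, 0, 0, 0, 0, 1], [0, -0.37, 0.16, 0, 0, 0, 1], [0, -0.37, 0.16, 0, 0, 0, 1], [0, -0.37, 0.25, 0, 0, 0, 1], [0, -0.2, 0.6, 0, 0, 0, 1], [0, 0, 0.8, -0.04, 0, 0, 1], [0, 0.2, 0.6, -0.04, 0, 0, 1], [0, 0.3, 0.2, -0.04, 0, 0, 1]],
  ],
)

```text
time_s: 20.15
position: [0.4126, -0.3892, 0.1679]
tcp_rot: [[-0.041, 0.994, -0.096], [0.718, 0.097, 0.689], [0.695, -0.041, -0.718]]
force: [1.0, -0.5, 0.5]
opening: 0.998
```

```bash
python3 - <<'E'
from h import *
s=read_state();print(s['position'])
C=np.array([.413,-.363,.036])
togo(C+[0,0.02,.1],5.6,-12)
a=save('side','s6',(270,110,410,215),2)
b=save('top','t6',(290,180,430,285),2)
cv2.imwrite('pics/c6.png',np.hstack([cv2.imread('pics/s6.png'),cv2.imread('pics/t6.png')]))
E
```

```text
[ 0.41261733 -0.38917439  0.16790488]
tcp target [ 0.4134 -0.3469  0.1174] shift/5cm [ 0.015  0.845 -1.01 ] turn/pi [-0.3088 -0.0421  0.0066] q [-62.  48.  69.  14. 105. -68.]
```

View pics/c6.png

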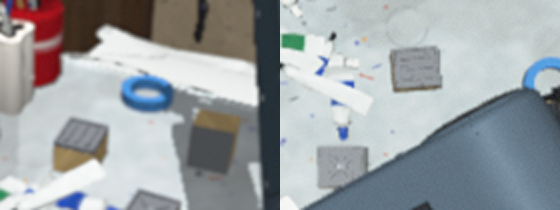

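The third block now stands with its grey face to +y at about (376,180) in the side view. The other two are still face up.

play_rows(
  plan=[
    [[0, 0.085, 0, -0.0281, -0.0038, 0.0006, 1], [0, 0.085, 0, -0.0281, -0.0038, 0.0006, 1], [0, 0.085, 0, -0.0281, -0.0038, 0.0006, 1], [0, 0.085, 0, -0.0281, -0.0038, 0.0006, 1], [0, 0.085, 0, -0.0281, -0.0038, 0.0006, 1], [0, 0.085, 0, -0.0281, -0.0038, 0.0006, 1], [0, 0.085, 0, -0.0281, -0.0038, 0.0006, 1], [0, 0.085, 0, -0.0281, -0.0038, 0.0006, 1], [0, 0.085, 0, -0.0281, -0.0038, 0.0006, 1], [0, 0.085, 0, -0.0281, -0.0038, 0.0006, 1], [0, 0, 0, -0.0281, -0.0038, 0.0006, 1], [0, 0, 0, 0, 0, 0, 1]],
  ],
)

```text
time_s: 21.45
position: [0.4104, -0.341, 0.164]
tcp_rot: [[-0.098, 0.995, 0.011], [0.976, 0.098, -0.193], [-0.193, -0.008, -0.981]]
force: [0.4, 1.2, -0.3]
opening: 1.003
```

```bash
python3 - <<'E'
from h import *
s=read_state();print(s['position'])
C=np.array([.413,-.363,.036])
togo(C+[0,0.01,.08],5.6,-12);togo(C,5.6,-12)
im=capture('side');im2=np.load('pics/s6.npy')
print([proj('side',C+[0,.025,z]).round() for z in(-.036,.03)])
hsv=cv2.cvtColor(im2,cv2.COLOR_RGB2HSV)
m=cv2.inRange(im2,(50,50,50),(110,110,110));m[:, :350]=0;m[:,392:]=0;m[:160]=0;m[200:]=0
m=cv2.morphologyEx(m,cv2.MORPH_OPEN,np.ones((3,3)))
n,l,st,ce=cv2.connectedComponentsWithStats(m)
for i in range(1,n):
  if st[i,4]>60: print(st[i],ce[i])
o,d=ray('side',376,183)
E
```

```text
[ 0.4104403  -0.34100078  0.16395277]
tcp target [ 0.4134 -0.3569  0.0974] shift/5cm [ 0.059 -0.319 -1.331] turn/pi [-0.0044 -0.003  -0.0001] q [-48.  26. 104. -11.  42. -46.]
tcp target [ 0.4134 -0.3669  0.0174] shift/5cm [ 0.059 -0.519 -2.931] turn/pi [-0.0044 -0.003  -0.0001] q [-48.  26. 104. -11.  42. -46.]
[array([372., 194.]), array([375., 174.])]
[363 172  25  26 523] [374.80114723 184.59464627]
```

play_rows(
  plan=[
    [[0.03, -0.065, -0.366, -0.0044, -0.003, 0, 1], [0.03, -0.065, -0.366, 0, 0, 0, 1], [0, -0.065, -0.366, 0, 0, 0, 1], [0, -0.065, -0.366, 0, 0, 0, 1], [0, -0.065, -0.366, 0, 0, 0, 1], [0, -0.065, -0.366, 0, 0, 0, 1], [0, -0.065, -0.366, 0, 0, 0, 1], [0, -0.065, -0.366, 0, 0, 0, 1], [0, 0, 0, 0, 0, 0, -1], [0, 0, 0, 0, 0, 0, -1], [0, 0, 0, 0, 0, 0, -1], [0, 0, 0, 0, 0, 0, -1]],
  ],
)

```text
time_s: 22.7
position: [0.4153, -0.3708, 0.0201]
tcp_rot: [[-0.092, 0.995, 0.025], [0.972, 0.096, -0.212], [-0.214, 0.005, -0.977]]
force: [-0.6, -0.9, 0.0]
opening: 0.72
```

```bash
python3 - <<'E'
from h import *
s=read_state();print(s['position'],s['opening'])
C=np.array([.413,-.363,.036])
togo(C,5.6,-12)
E
```

```text
[ 0.41526248 -0.37082497  0.02008255] 0.7196969440581281
tcp target [ 0.4134 -0.3669  0.0174] shift/5cm [-0.038  0.078 -0.053] turn/pi [0.0018 0.0017 0.0007] q [-49.  42. 107. -19.  22. -38.]
```

play_rows(
  plan=[
    [[0, 0, 0, 0, 0, 0, -1], [0, 0, 0, 0, 0, 0, -1], [0, 0, 0.08, 0, 0, 0, -1], [0, -0.039, 0.025, 0.02765, 0.0027, 0, -1], [0, -0.039, 0.025, 0.02765, 0.0027, 0, -1], [0, -0.039, 0.025, 0.02765, 0.0027, 0, -1], [0, -0.043, 0.014, 0.02765, 0.0027, 0, -1], [0, -0.043, 0.014, 0.02765, 0.0027, 0, -1], [0, -0.043, 0.014, 0.02765, 0.0027, 0, -1], [0, -0.045, 0.003, 0.02765, 0.0027, 0, -1], [0, -0.045, 0.003, 0.02765, 0.0027, 0, -1], [0, -0.045, 0.003, 0.02765, 0.0027, 0, -1]],
  ],
)

```text
time_s: 23.9
position: [0.415, -0.3896, 0.0299]
tcp_rot: [[-0.08, 0.996, -0.048], [0.836, 0.093, 0.541], [0.543, 0.003, -0.84]]
force: [-0.4, 0.3, -0.8]
opening: 0.664
```

play_rows(
  plan=[
    [[0, -0.045, -0.005, 0.02765, 0.0027, 0, -1], [0, -0.045, -0.005, 0.02765, 0.0027, 0, -1], [0, -0.045, -0.01, 0.02765, 0.0027, 0, -1], [0, -0.041, -0.015, 0.02765, 0.0027, 0, -1], [0, -0.041, -0.02, 0.02765, 0.0027, 0, -1], [0, -0.041, -0.02, 0.02765, 0.0027, 0, -1], [0, 0, 0, 0, 0, 0, -1], [0, 0, 0, 0, 0, 0, -1]],
  ],
)

```text
time_s: 24.7
position: [0.4147, -0.4018, 0.025]
tcp_rot: [[-0.042, 0.996, -0.083], [0.457, 0.093, 0.885], [0.889, -0.001, -0.458]]
force: [0.2, -0.7, -0.4]
opening: 0.663
```

```bash
python3 - <<'E'
from h import *
togo([.413,-.403,.0216],5.6,65,grasp=False)
E
```

```text
tcp target [ 0.413  -0.403   0.0216] shift/5cm [-0.035 -0.024 -0.068] turn/pi [0.0127 0.001  0.0015] q [-65.  69.  58.  19. 114. -72.]
```

play_rows(
  plan=[
    [[0, -0.02, -0.04, 0.02, 0.002, 0, -1], [0, -0.02, -0.04, 0.02, 0.002, 0, -1], [0, 0, -0.03, 0, 0, 0, -1], [0, 0, 0, 0, 0, 0, -1], [0, 0, 0, 0, 0, 0, 0.7], [0, 0, 0, 0, 0, 0, 0.8], [0, 0, 0, 0, 0, 0, 1], [0, -0.37, 0.17, 0, 0, 0, 1], [0, -0.37, 0.17, 0, 0, 0, 1], [0, -0.37, 0.25, 0, 0, 0, 1], [0, 0, 0.9, -0.02, 0, 0, 1], [0, 0.1, 0.9, -0.04, 0, 0, 1]],
  ],
)

```text
time_s: 25.9
position: [0.4136, -0.454, 0.1359]
tcp_rot: [[-0.027, 0.996, -0.088], [0.508, 0.089, 0.856], [0.861, -0.022, -0.509]]
force: [0.5, -0.7, 1.7]
opening: 1.001
```

play_rows(
  plan=[
    [[0, 0.7, 0.5, -0.0281, -0.0027, 0, 1], [0, 0.7, 0.5, -0.0281, -0.0027, 0, 1], [0, 0.7, 0, -0.0281, -0.0027, 0, 1], [0, 0.7, 0, -0.0281, -0.0027, 0, 1], [0, 0.7, 0, -0.0281, -0.0027, 0, 1], [0, 0.7, 0, -0.0281, -0.0027, 0, 1], [0, 0.7, 0, -0.0281, -0.0027, 0, 1], [0, 0.7, 0, -0.0281, -0.0027, 0, 1], [0, 0.7, 0, -0.0281, -0.0027, 0, 1], [0, 0.7, 0, -0.0281, -0.0027, 0, 1], [0, 0.7, 0, 0, 0, 0, 1], [0, 0.7, 0, 0, 0, 0, 1]],
  ],
)

```text
time_s: 27.1
position: [0.4137, -0.0319, 0.1916]
tcp_rot: [[-0.079, 0.997, -0.016], [0.986, 0.081, 0.143], [0.144, -0.005, -0.99]]
force: [0.1, -0.1, 0.4]
opening: 0.994
```

```bash
python3 - <<'E'
from h import *
s=read_state();print(s['position'],np.round(s['tcp_rot'],2).tolist(),np.round(s['joint_positions']))
a=save('side','s7',(140,110,420,380))
b=save('top','t7',(170,130,450,400))
cv2.imwrite('pics/c7.png',cv2.resize(np.hstack([cv2.imread('pics/s7.png'),cv2.imread('pics/t7.png')]),None,fx=1.4,fy=1.4))
E
```

```text
[ 0.41370547 -0.03186626  0.19158419] [[-0.08, 1.0, -0.02], [0.99, 0.08, 0.14], [0.14, -0.0, -0.99]] [-25.  18. 112.   9.  55. -35.]
```

View pics/c7.png

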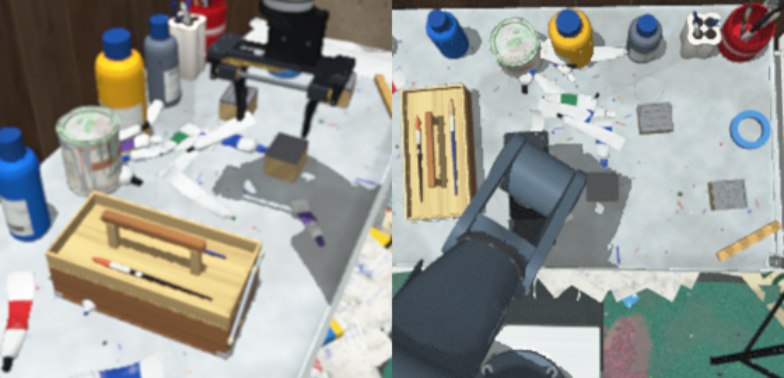

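All three blocks are face up; the last is at about (410,268) in the full top view. Next I'll locate the handle bar by colour in the top view.

```bash
python3 - <<'E'
from h import *
a=np.load('pics/top0.npy')
for (u,v) in[(201,237),(200,225),(208,240),(203,250)]:print(a[v,u])
for n,box,f in(('top',(175,190,235,290),'top0'),('side',(200,250,300,310),'side0')):
    a=np.load(f'pics/{f}.npy');hsv=cv2.cvtColor(a,cv2.COLOR_RGB2HSV)
    m=cv2.inRange(hsv,(3,100,60),(16,255,210));k=np.zeros_like(m);k[box[1]:box[3],box[0]:box[2]]=255;m&=k
    nn,l,st,ce=cv2.connectedComponentsWithStats(m)
    for i in range(1,nn):
        if st[i,4]>60:
            pts=np.argwhere(l==i)[:,::-1].astype(np.float32);r=cv2.minAreaRect(pts);b=cv2.boxPoints(r)
            print(n,st[i],ce[i],r,'centre@.127',onz(n,*ce[i],.133 if n=='top' else .127).round(4))
            P=np.array([onz(n,u,v,.135) for u,v in pts])[:,:2].astype(np.float32);print('  world rect',cv2.minAreaRect(P))
E
```

```text
[221 195 137]
[209 182 126]
[207 180 125]
[225 200 139]
top [223 195   8  88 236] [226.47457627 239.76694915] ((226.32241821289062, 238.48104858398438), (87.20220947265625, 3.4058773517608643), 86.633544921875) centre@.127 [0.4868 0.0884 0.133 ]
  world rect ((0.49200373888015747, 0.08873356878757477), (0.23696477711200714, 0.009293600916862488), 5.049837589263916)
top [194 210   7  54 267] [196.92509363 236.68539326] ((196.86888122558594, 236.4839630126953), (53.16716384887695, 5.169029712677002), 87.51044464111328) centre@.127 [0.495 0.17  0.133]
  world rect ((0.4961238503456116, 0.16977646946907043), (0.14566749334335327, 0.014176363125443459), 4.806917667388916)
side [213 260  74  30 673] [249.89895988 274.47845468] ((249.37152099609375, 274.4067687988281), (76.83869171142578, 9.385261535644531), 17.52556800842285) centre@.127 [0.4932 0.1689 0.127 ]
  world rect ((0.49245691299438477, 0.17561747133731842), (0.14906716346740723, 0.02142406813800335), 5.187909126281738)
```

```bash
python3 - <<'E'
from h import *
togo([.495,.170,.20],94.9,0)
a=np.load('pics/t7.npy');hsv=cv2.cvtColor(a,cv2.COLOR_RGB2HSV)
m=cv2.inRange(a,(60,60,60),(130,130,130))&cv2.inRange(hsv,(0,0,0),(180,40,255))
m[:195]=0;m[290:]=0;m[:,:300]=0;m[:,430:]=0
m=cv2.morphologyEx(m,cv2.MORPH_OPEN,np.ones((5,5)))
for c in cv2.findContours(m,cv2.RETR_EXTERNAL,cv2.CHAIN_APPROX_NONE)[0]:
    if cv2.contourArea(c)>150:
        P=np.array([onz('top',u,v,.05)[:2] for u,v in c[:,0]]).astype(np.float32);print(cv2.minAreaRect(P))
E
```

```text
tcp target [0.495 0.17  0.181] shift/5cm [ 1.656  3.997 -0.204] turn/pi [-0.0417  0.0315 -0.4986] q [-25.  18. 112.   9.  55. -35.]
((0.42601269483566284, -0.16147062182426453), (0.13761086761951447, 0.10696782171726227), 0.11870235949754715)
```

play_rows(
  plan=[
    [[0.138, 0.333, 0, -0.0455, 0.005, 0, 1], [0.138, 0.333, 0, 0, 0, 0.0456, 1], [0.138, 0.333, 0, 0, 0, 0.0456, 1], [0.138, 0.333, 0, 0, 0, 0.0456, 1], [0.138, 0.333, 0, 0, 0, 0.0456, 1], [0.138, 0.333, 0, 0, 0, 0.0456, 1], [0.138, 0.333, 0, 0, 0, 0.0456, 0.6], [0.138, 0.333, 0, 0, 0, 0.0456, 0.2], [0.138, 0.333, 0, 0, 0, 0.0456, 0], [0.138, 0.333, 0, 0, 0, 0.0456, 0], [0.138, 0.333, 0, 0, 0, 0.0456, 0], [0.138, 0.333, 0, 0, 0, 0.0456, 0]],
  ],
)

```text
time_s: 28.4
position: [0.4969, 0.1634, 0.1908]
tcp_rot: [[-0.996, -0.087, -0.014], [-0.086, 0.996, -0.036], [0.018, -0.035, -0.999]]
force: [0.8, -0.1, 0.3]
opening: 0.553
```

play_rows(
  plan=[
    [[0, 0, 0, 0, 0, 0, 0], [0, 0, 0, 0, 0, 0, 0]],
  ],
)

```text
time_s: 28.6
position: [0.4962, 0.1627, 0.1902]
tcp_rot: [[-0.997, -0.079, -0.016], [-0.078, 0.996, -0.037], [0.019, -0.035, -0.999]]
force: [-0.3, -0.0, -0.8]
opening: 0.509
```

```bash
python3 - <<'E'
from h import *
togo([.495,.170,.127],94.9,0)
b=save('top','t8');a=save('side','s8')
a=np.load('pics/t8.npy');hsv=cv2.cvtColor(a,cv2.COLOR_RGB2HSV)
m=cv2.inRange(a,(60,60,60),(150,150,150))&cv2.inRange(hsv,(0,0,0),(180,45,255))
m[:195]=0;m[290:]=0;m[:,:290]=0;m[:,430:]=0
m=cv2.morphologyEx(m,cv2.MORPH_OPEN,np.ones((5,5)))
for c in cv2.findContours(m,cv2.RETR_EXTERNAL,cv2.CHAIN_APPROX_NONE)[0]:
    if cv2.contourArea(c)>150:
        P=np.array([onz('top',u,v,.05)[:2] for u,v in c[:,0]]).astype(np.float32);print(cv2.minAreaRect(P))
cv2.imwrite('pics/c8.png',cv2.resize(np.hstack([cv2.imread('pics/s8.png')[180:360,150:430],cv2.imread('pics/t8.png')[170:350,160:440]]),None,fx=1.4,fy=1.4))
E
```

```text
tcp target [0.495 0.17  0.108] shift/5cm [-0.024  0.145 -1.644] turn/pi [ 0.0117 -0.0052  0.0023] q [  7.  25.  98.  -2.  58. -86.]
```

View pics/c8.png

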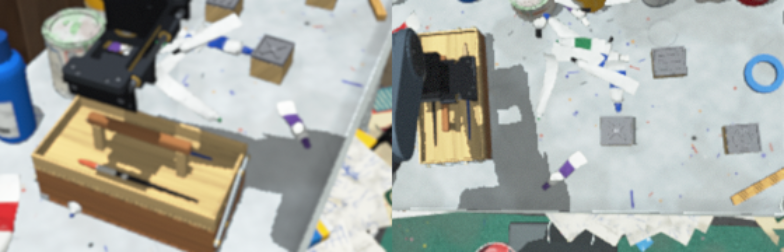

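play_rows(
  plan=[
    [[-0.005, 0.029, -0.329, 0.0117, -0.005, 0.002, 0], [-0.005, 0.029, -0.329, 0, 0, 0, 0], [-0.005, 0.029, -0.329, 0, 0, 0, 0], [-0.005, 0.029, -0.329, 0, 0, 0, 0], [-0.005, 0.029, -0.329, 0, 0, 0, 0], [0, 0, 0, 0, 0, 0, -1], [0, 0, 0, 0, 0, 0, -1], [0, 0, 0, 0, 0, 0, -1], [0, 0, 0, 0, 0, 0, -1], [0, 0, 0, 0, 0, 0, -1], [0, 0, 0, 0, 0, 0, -1]],
  ],
)

```text
time_s: 29.8
position: [0.496, 0.1693, 0.1081]
tcp_rot: [[-0.996, -0.088, 0.0], [-0.088, 0.996, -0.002], [-0.0, -0.002, -1.0]]
force: [0.2, -5.2, 2.8]
opening: 0.158
```

```bash
python3 - <<'E'
from h import *
togo([.495,.170,.127],94.9,0);s=read_state();print(s['opening'],s['force'])
a=np.load('pics/t8.npy')
for n,(u,v),s_ in(('cross',(321,263),0),('bars',(358,214),0),('ring',(409,268),0)):
    w=a[v-20:v+20,u-20:u+20];g=cv2.cvtColor(w,cv2.COLOR_RGB2GRAY)
    t,m=cv2.threshold(g,0,255,cv2.THRESH_BINARY_INV+cv2.THRESH_OTSU)
    cs=cv2.findContours(m,cv2.RETR_EXTERNAL,cv2.CHAIN_APPROX_NONE)[0];c=max(cs,key=cv2.contourArea)
    P=np.array([onz('top',x+u-20,y+v-20,.05)[:2] for x,y in c[:,0]]).astype(np.float32);print(n,t,cv2.minAreaRect(P))
E
```

```text
tcp target [0.495 0.17  0.108] shift/5cm [-0.02   0.015 -0.001] turn/pi [ 0.0006  0.0001 -0.0007] q [  7.  32. 102.  -0.  45. -88.]
0.1575691948342143 [ 0.20796013 -5.21010289  2.75131423]
cross 183.0 ((0.4285323917865753, -0.16713158786296844), (0.058910567313432693, 0.07307974249124527), 0.2461787462234497)
bars 177.0 ((0.5691651105880737, -0.27031078934669495), (0.06427636742591858, 0.0713111087679863), 3.3840386867523193)
ring 178.0 ((0.41642171144485474, -0.4099993109703064), (0.05849481001496315, 0.07434962689876556), 5.932109355926514)
```

Bar gripped: the opening is 13.7 mm against the 14 mm bar. Swinging the tray now.

play_rows(
  plan=[
    [[-0.008, 0.093, 0.134, 0, 0, 0, -1], [-0.008, 0.093, 0.134, 0, 0, 0, -1], [-0.008, 0.093, 0.134, 0, 0, 0, -1], [-0.008, 0.093, 0.134, 0, 0, 0, -1], [-0.012, 0.134, 0.094, 0, 0, 0, -1], [-0.012, 0.134, 0.094, 0, 0, 0, -1], [-0.012, 0.134, 0.094, 0, 0, 0, -1], [-0.012, 0.134, 0.094, 0, 0, 0, -1], [-0.014, 0.157, 0.042, 0, 0, 0, -1], [-0.014, 0.157, 0.042, 0, 0, 0, -1], [-0.014, 0.157, 0.042, 0, 0, 0, -1], [-0.014, 0.157, 0.042, 0, 0, 0, -1]],
  ],
)

```text
time_s: 31.0
position: [0.4892, 0.2471, 0.1622]
tcp_rot: [[-0.996, -0.087, 0.001], [-0.087, 0.996, -0.0], [-0.001, -0.001, -1.0]]
force: [2.6, -2.3, -4.7]
opening: 0.158
```

play_rows(
  plan=[
    [[-0.014, 0.162, -0.014, 0, 0, 0, -1], [-0.014, 0.162, -0.014, 0, 0, 0, -1], [-0.014, 0.162, -0.014, 0, 0, 0, -1], [-0.014, 0.162, -0.014, 0, 0, 0, -1], [-0.013, 0.147, -0.069, 0, 0, 0, -1], [-0.013, 0.147, -0.069, 0, 0, 0, -1], [-0.013, 0.147, -0.069, 0, 0, 0, -1], [-0.013, 0.147, -0.069, 0, 0, 0, -1], [-0.01, 0.115, -0.115, 0, 0, 0, -1], [-0.01, 0.115, -0.115, 0, 0, 0, -1], [-0.01, 0.115, -0.115, 0, 0, 0, -1], [-0.01, 0.115, -0.115, 0, 0, 0, -1]],
  ],
)

```text
time_s: 32.2
position: [0.4817, 0.3319, 0.1208]
tcp_rot: [[-0.996, -0.087, -0.0], [-0.087, 0.996, -0.001], [0.0, -0.001, -1.0]]
force: [5.4, -2.6, -3.0]
opening: 0.154
```

play_rows(
  plan=[
    [[-0.007, 0.082, -0.142, 0, 0, 0, -1], [-0.007, 0.082, -0.142, 0, 0, 0, -1], [0, 0, 0, 0, 0, 0, -1], [0, 0, 0, 0, 0, 0, 0], [0, 0, 0, 0, 0, 0, 0], [0, 0, 0, 0, 0, 0, 0], [0, 0, 0, 0, 0, 0, 0], [0, 0, 0, 0, 0, 0, 0]],
  ],
)

```text
time_s: 33.0
position: [0.4798, 0.3403, 0.1071]
tcp_rot: [[-0.996, -0.087, -0.003], [-0.087, 0.996, 0.0], [0.003, 0.0, -1.0]]
force: [0.2, -0.9, 0.0]
opening: 0.476
```

play_rows(
  plan=[
    [[0, 0, 0.5, 0, 0, 0, 0], [0, 0, 0.9, 0, 0, 0, 0], [0, 0, 0.6, 0, 0, 0, 1], [0.15, -0.9, 0, 0, 0, -0.0456, 1], [0.15, -0.9, 0, 0, 0, -0.0456, 1], [0.15, -0.9, 0, 0, 0, -0.0456, 1], [0.15, -0.9, 0, 0, 0, -0.0456, 1], [0.15, -0.9, 0, 0, 0, -0.0456, 1], [0.15, -0.9, 0, 0, 0, -0.0456, 1], [0.15, -0.9, 0, 0, 0, -0.0456, 1], [0.15, -0.9, 0, 0, 0, -0.0456, 1], [0.15, -0.9, 0, 0, 0, -0.0456, 1]],
  ],
)

```text
time_s: 34.2
position: [0.5478, -0.0663, 0.2075]
tcp_rot: [[-0.354, 0.935, -0.0], [0.935, 0.354, 0.002], [0.002, 0.0, -1.0]]
force: [1.4, 0.5, 0.1]
opening: 1.003
```

```bash
cat >> h.py <<'E'
def blk(a,u,v):
    w=a[v-20:v+20,u-20:u+20];g=cv2.cvtColor(w,cv2.COLOR_RGB2GRAY)
    t,m=cv2.threshold(g,0,255,cv2.THRESH_BINARY_INV+cv2.THRESH_OTSU)
    c=max(cv2.findContours(m,cv2.RETR_EXTERNAL,cv2.CHAIN_APPROX_NONE)[0],key=cv2.contourArea)
    P=np.array([onz('top',x+u-20,y+v-20,.05)[:2] for x,y in c[:,0]]).astype(np.float32);return cv2.minAreaRect(P)
E
python3 - <<'E'
from h import *
togo([.572,-.273,.13],3.9,0)
a=save('top','t9');b=save('side','s9')
for p in((321,263),(358,214),(409,268)):print(blk(a,*p))
cv2.imwrite('pics/c9.png',cv2.resize(np.hstack([cv2.imread('pics/s9.png')[100:380,80:420],cv2.imread('pics/t9.png')[120:400,130:430]]),None,fx=1.2,fy=1.2))
E
```

```text
tcp target [ 0.572 -0.273  0.111] shift/5cm [ 0.485 -4.133 -1.929] turn/pi [-0.0006  0.     -0.0936] q [-19.  26.  94.   0.  61. -39.]
((0.4314461052417755, -0.15698733925819397), (0.10965898633003235, 0.09247938543558121), 0.15488038957118988)
((0.5691651105880737, -0.27031078934669495), (0.06427636742591858, 0.0713111087679863), 3.3840386867523193)
((0.416287899017334, -0.4100548028945923), (0.05821177363395691, 0.07412228733301163), 5.462392330169678)
```

View pics/c9.png

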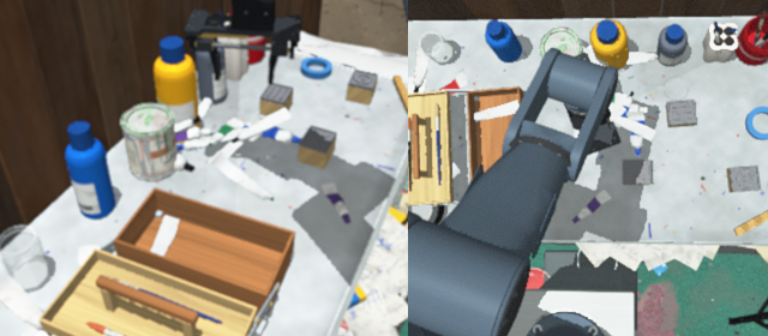

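play_rows(
  plan=[
    [[0.08, -0.69, 0, 0, 0, -0.0312, 1], [0.08, -0.69, 0, 0, 0, -0.0312, 1], [0.08, -0.69, 0, 0, 0, -0.0312, 1], [0.08, -0.69, 0, 0, 0, 0, 1], [0.08, -0.69, 0, 0, 0, 0, 1], [0.08, -0.68, 0, 0, 0, 0, 1], [0, 0, -0.64, 0, 0, 0, 1], [0, 0, -0.64, 0, 0, 0, 1], [0, 0, -0.64, 0, 0, 0, 1], [0, 0, 0, 0, 0, 0, 1], [0, 0, 0, 0, 0, 0, 1]],
  ],
)

```text
time_s: 35.4
position: [0.5719, -0.2703, 0.1113]
tcp_rot: [[-0.075, 0.997, -0.001], [0.997, 0.075, 0.003], [0.003, -0.001, -1.0]]
force: [0.5, 0.5, 0.9]
opening: 1.002
```

```bash
python3 - <<'E'
from h import *
togo([.572,-.273,.040],3.9,0)
E
```

```text
tcp target [ 0.572 -0.273  0.021] shift/5cm [ 0.003 -0.054 -1.806] turn/pi [-0.0008 -0.0003 -0.0023] q [-35.  39.  86.   0.  55. -40.]
```

Descend, grip, lift.

play_rows(
  plan=[
    [[0, -0.054, -0.36, 0, 0, -0.0023, 1], [0, 0, -0.36, 0, 0, 0, 1], [0, 0, -0.36, 0, 0, 0, 1], [0, 0, -0.36, 0, 0, 0, 1], [0, 0, -0.36, 0, 0, 0, 1], [0, 0, 0, 0, 0, 0, 1], [0, 0, 0, 0, 0, 0, -1], [0, 0, 0, 0, 0, 0, -1], [0, 0, 0, 0, 0, 0, -1], [0, 0, 0, 0, 0, 0, -1], [0, 0, 0, 0, 0, 0, -1], [0, 0, 0, 0, 0, 0, -1]],
  ],
)

```text
time_s: 36.6
position: [0.5722, -0.2741, 0.0222]
tcp_rot: [[-0.067, 0.998, 0.001], [0.998, 0.067, 0.001], [0.001, 0.001, -1.0]]
force: [-0.5, 0.4, 4.1]
opening: 0.664
```

play_rows(
  plan=[
    [[0, 0, 0.5, 0, 0, 0, -1], [0, 0, 0.9, 0, 0, 0, -1], [0, 0, 0.9, 0, 0, 0, -1], [0, 0.75, 0.3, 0, 0, 0.0417, -1], [0, 0.75, 0, 0, 0, 0.0417, -1], [0, 0.75, 0, 0, 0, 0.0417, -1], [0, 0.75, 0, 0, 0, 0.0417, -1], [0, 0.75, 0, 0, 0, 0.0417, -1], [0, 0.75, 0, 0, 0, 0.0417, -1], [0, 0.75, 0, 0, 0, 0.0417, -1], [0, 0.75, 0, 0, 0, 0.0417, -1], [0, 0.75, 0, 0, 0, 0.0417, -1]],
  ],
)

```text
time_s: 37.8
position: [0.5711, 0.0651, 0.1508]
tcp_rot: [[-0.949, 0.314, -0.003], [0.314, 0.949, 0.001], [0.003, 0.0, -1.0]]
force: [0.4, 1.2, -1.7]
opening: 0.665
```

```bash
python3 - <<'E'
from h import *
s=read_state();print(s['position'],s['opening'],s['force'])
togo([.5734,.1688,.16],94.9,0)
E
```

```text
[0.57110731 0.06511694 0.15084613] 0.6650108710914147 [ 0.42331816  1.18199544 -1.72638973]
tcp target [0.5734 0.1688 0.141 ] shift/5cm [ 0.046  2.074 -0.197] turn/pi [-1.000e-04 -9.000e-04  1.289e-01] q [ -5.  32.  93.   0.  55. -76.]
```

play_rows(
  plan=[
    [[0.01, 0.5, 0, 0, 0, 0.0322, -1], [0.01, 0.5, 0, 0, 0, 0.0322, -1], [0.01, 0.5, 0, 0, 0, 0.0322, -1], [0.01, 0.5, 0, 0, 0, 0.0322, -1], [0, 0, -0.3, 0, 0, 0, -1], [0, 0, -0.3, 0, 0, 0, -1], [0, 0, 0, 0, 0, 0, -1], [0, 0, 0, 0, 0, 0, -1]],
  ],
)

```text
time_s: 38.6
position: [0.5734, 0.1635, 0.1209]
tcp_rot: [[-0.997, -0.08, -0.003], [-0.08, 0.997, 0.0], [0.003, 0.0, -1.0]]
force: [-0.2, 0.8, -1.0]
opening: 0.665
```

```bash
python3 - <<'E'
from h import *
s=read_state();print(s['position'],s['opening'],s['force'])
togo([.5734,.1688,.046],94.9,0)
a=save('side','s10');b=save('top','t10')
cv2.imwrite('pics/c10.png',cv2.resize(np.hstack([cv2.imread('pics/s10.png')[200:380,100:340],cv2.imread('pics/t10.png')[160:340,130:370]]),None,fx=1.6,fy=1.6))
E
```

```text
[0.57339941 0.16347802 0.12092395] 0.6647833013351789 [-0.15705354  0.78721336 -1.02378358]
tcp target [0.5734 0.1688 0.027 ] shift/5cm [ 0.     0.106 -1.878] turn/pi [-0.0001 -0.001   0.0018] q [  5.  36.  91.   0.  53. -89.]
```

View pics/c10.png

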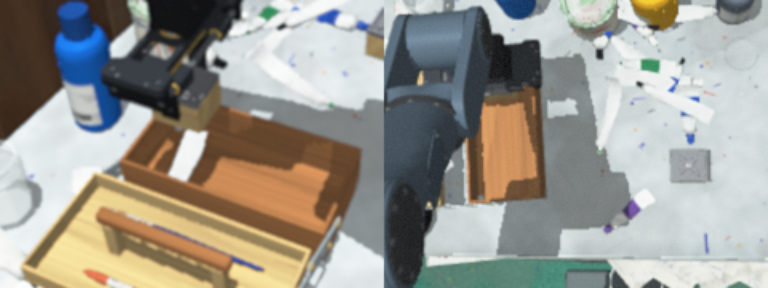

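play_rows(
  plan=[
    [[0, 0.106, -0.3, 0, 0, 0.0018, -1], [0, 0, -0.36, 0, 0, 0, -1], [0, 0, -0.36, 0, 0, 0, -1], [0, 0, -0.36, 0, 0, 0, -1], [0, 0, -0.3, 0, 0, 0, -1], [0, 0, -0.16, 0, 0, 0, -1], [0, 0, 0, 0, 0, 0, -1], [0, 0, 0, 0, 0, 0, -1]],
  ],
)

```text
time_s: 39.5
position: [0.5743, 0.169, 0.0297]
tcp_rot: [[-0.996, -0.085, -0.001], [-0.085, 0.996, 0.0], [0.001, 0.0, -1.0]]
force: [0.6, -0.0, -1.2]
opening: 0.666
```

play_rows(
  plan=[
    [[0, 0, -0.04, 0, 0, 0, -1], [0, 0, 0, 0, 0, 0, -1], [0, 0, 0, 0, 0, 0, 0.55], [0, 0, 0, 0, 0, 0, 0.55], [0, 0, 0, 0, 0, 0, 0.55], [0, 0, 0, 0, 0, 0, 0.55], [0, 0, 0.4, 0, 0, 0, 0.55], [0, 0, 0.7, 0, 0, 0, 0.55], [0, 0, 0.9, 0, 0, 0, 0.55], [0, 0, 0.7, 0, 0, 0, 1], [-0.2, -0.6, 0.2, 0, 0, -0.04, 1], [-0.2, -0.6, 0, 0, 0, -0.04, 1]],
  ],
)

```text
time_s: 40.7
position: [0.5556, 0.1089, 0.1753]
tcp_rot: [[-0.986, 0.168, 0.005], [0.168, 0.986, 0.001], [-0.005, 0.001, -1.0]]
force: [-0.1, -1.2, -0.4]
opening: 0.949
```

play_rows(
  plan=[
    [[-0.25, -0.55, 0, 0, 0, -0.0417, 1], [-0.25, -0.55, 0, 0, 0, -0.0417, 1], [-0.25, -0.55, 0, 0, 0, -0.0417, 1], [-0.25, -0.55, 0, 0, 0, -0.0417, 1], [-0.25, -0.55, 0, 0, 0, -0.0417, 1], [-0.25, -0.55, 0, 0, 0, -0.0417, 1], [-0.25, -0.55, 0, 0, 0, -0.0417, 1], [-0.25, -0.55, 0, 0, 0, -0.0417, 1], [-0.25, -0.55, 0, 0, 0, -0.0417, 1], [-0.25, -0.55, 0, 0, 0, -0.0417, 1], [0, 0, 0, 0, 0, 0, 1], [0, 0, 0, 0, 0, 0, 1]],
  ],
)

```text
time_s: 41.9
position: [0.4287, -0.1663, 0.1726]
tcp_rot: [[-0.094, 0.996, 0.001], [0.996, 0.094, 0.002], [0.002, 0.001, -1.0]]
force: [-0.6, 0.1, -0.1]
opening: 1.0
```

```bash
python3 - <<'E'
from h import *
a=np.load('pics/t10.npy');print(blk(a,321,263))
a=save('side','s11')
togo([.4285,-.167,.040],.2,0)
E
```

```text
((0.4285370409488678, -0.16713866591453552), (0.05890128016471863, 0.07306554168462753), 0.2461787462234497)
tcp target [ 0.4285 -0.167   0.021 ] shift/5cm [-0.007 -0.026 -3.03 ] turn/pi [-0.0006  0.0001 -0.0293] q [-35.  22. 108.   0.  50. -41.]
```

play_rows(
  plan=[
    [[0, -0.026, -0.6, 0, 0, -0.0293, 1], [0, 0, -0.6, 0, 0, 0, 1], [0, 0, -0.6, 0, 0, 0, 1], [0, 0, -0.5, 0, 0, 0, 1], [0, 0, -0.4, 0, 0, 0, 1], [0, 0, -0.32, 0, 0, 0, 1], [0, 0, 0, 0, 0, 0, -1], [0, 0, 0, 0, 0, 0, -1], [0, 0, 0, 0, 0, 0, -1], [0, 0, 0, 0, 0, 0, -1], [0, 0, 0, 0, 0, 0, -1], [0, 0, 0, 0, 0, 0, -1]],
  ],
)

```text
time_s: 43.15
position: [0.4295, -0.1676, 0.0223]
tcp_rot: [[-0.003, 1.0, 0.002], [1.0, 0.003, 0.0], [0.0, 0.002, -1.0]]
force: [0.4, 0.4, 5.7]
opening: 0.665
```

play_rows(
  plan=[
    [[0, 0, 0.5, 0, 0, 0, -1], [0, 0, 0.9, 0, 0, 0, -1], [0, 0, 0.9, 0, 0, 0, -1], [0.15, 0.7, 0.3, 0, 0, 0.044, -1], [0.15, 0.7, 0, 0, 0, 0.044, -1], [0.15, 0.7, 0, 0, 0, 0.044, -1], [0.15, 0.7, 0, 0, 0, 0.044, -1], [0.15, 0.7, 0, 0, 0, 0.044, -1], [0.15, 0.7, 0, 0, 0, 0.044, -1], [0.15, 0.7, 0, 0, 0, 0.044, -1], [0.15, 0.7, 0, 0, 0, 0.044, -1], [0.15, 0.7, 0, 0, 0, 0.044, -1]],
  ],
)

```text
time_s: 44.35
position: [0.496, 0.1489, 0.1513]
tcp_rot: [[-0.95, 0.313, -0.002], [0.313, 0.95, 0.001], [0.002, -0.0, -1.0]]
force: [0.2, 0.3, -0.7]
opening: 0.662
```

play_rows(
  plan=[
    [[0, 0, 0, 0, 0, 0.04, -1], [0, 0, 0, 0, 0, 0.04, -1], [0, 0, 0, 0, 0, 0.04, -1], [0, 0, 0, 0, 0, 0, -1], [0, 0, 0, 0, 0, 0, -1]],
  ],
)

```text
time_s: 44.85
position: [0.496, 0.1475, 0.1513]
tcp_rot: [[-0.999, -0.05, -0.002], [-0.05, 0.999, 0.0], [0.002, 0.0, -1.0]]
force: [-0.0, 0.2, -1.5]
opening: 0.665
```

```bash
python3 - <<'E'
from h import *
s=read_state();print(s['position'],s['opening'],s['force'])
togo([.4957,.162,.048],94.9,0)
E
```

```text
[0.49604241 0.14746129 0.15133777] 0.6652991426303054 [-0.02108515  0.18099839 -1.48624949]
tcp target [0.4957 0.162  0.029 ] shift/5cm [-0.007  0.291 -2.447] turn/pi [-0.0001 -0.0006  0.0112] q [  4.  28. 101.   0.  51. -89.]
```

play_rows(
  plan=[
    [[0, 0.29, 0, 0, 0, 0.0112, -1], [0, 0, -0.5, 0, 0, 0, -1], [0, 0, -0.5, 0, 0, 0, -1], [0, 0, -0.5, 0, 0, 0, -1], [0, 0, -0.5, 0, 0, 0, -1], [0, 0, -0.3, 0, 0, 0, -1], [0, 0, -0.15, 0, 0, 0, -1], [0, 0, 0, 0, 0, 0, -1], [0, 0, 0, 0, 0, 0, -1]],
  ],
)

```text
time_s: 45.75
position: [0.4969, 0.1625, 0.0293]
tcp_rot: [[-0.996, -0.088, -0.0], [-0.088, 0.996, 0.001], [0.0, 0.001, -1.0]]
force: [0.0, -0.2, -0.6]
opening: 0.668
```

Release, rise, and go to the ring block (0.416,-0.4125).

play_rows(
  plan=[
    [[0, 0, -0.04, 0, 0, 0, -1], [0, 0, 0, 0, 0, 0, -1], [0, 0, 0, 0, 0, 0, 0.55], [0, 0, 0, 0, 0, 0, 0.55], [0, 0, 0, 0, 0, 0, 0.55], [0, 0, 0, 0, 0, 0, 0.55], [0, 0, 0.4, 0, 0, 0, 0.55], [0, 0, 0.7, 0, 0, 0, 0.55], [0, 0, 0.9, 0, 0, 0, 0.55], [0, 0, 0.7, 0, 0, 0, 1], [-0.1, -0.9, 0.2, 0, 0, -0.04, 1], [-0.1, -0.9, 0, 0, 0, -0.04, 1]],
  ],
)

```text
time_s: 46.95
position: [0.488, 0.072, 0.1744]
tcp_rot: [[-0.987, 0.163, 0.005], [0.163, 0.987, 0.0], [-0.005, 0.001, -1.0]]
force: [1.3, 0.7, -0.2]
opening: 0.947
```

play_rows(
  plan=[
    [[-0.12, -0.9, 0, 0, 0, -0.0417, 1], [-0.12, -0.9, 0, 0, 0, -0.0417, 1], [-0.12, -0.9, 0, 0, 0, -0.0417, 1], [-0.12, -0.9, 0, 0, 0, -0.0417, 1], [-0.12, -0.9, 0, 0, 0, -0.0417, 1], [-0.12, -0.9, 0, 0, 0, -0.0417, 1], [-0.12, -0.9, 0, 0, 0, -0.0417, 1], [-0.12, -0.9, 0, 0, 0, -0.0417, 1], [-0.12, -0.9, 0, 0, 0, -0.0417, 1], [-0.12, -0.9, 0, 0, 0, -0.0417, 1], [0, 0, 0, 0, 0, 0, 1], [0, 0, 0, 0, 0, 0, 1]],
  ],
)

```text
time_s: 48.15
position: [0.4257, -0.3786, 0.1716]
tcp_rot: [[-0.096, 0.995, -0.0], [0.995, 0.096, 0.002], [0.002, 0.0, -1.0]]
force: [0.8, 0.5, -0.8]
opening: 1.002
```

```bash
python3 - <<'E'
from h import *
togo([.416,-.4125,.040],5.7,0)
b=save('top','t12');a=save('side','s12')
print(blk(np.load('pics/t10.npy'),409,268),blk(b,409,268))
cv2.imwrite('pics/c12.png',cv2.resize(np.hstack([cv2.imread('pics/s12.png')[140:350,150:430],cv2.imread('pics/t12.png')[130:340,150:430]]),None,fx=1.4,fy=1.4))
E
```

```text
tcp target [ 0.416  -0.4125  0.021 ] shift/5cm [-0.195 -0.678 -3.011] turn/pi [-0.0007 -0.      0.0011] q [-53.  30.  93.   0.  57. -58.]
((0.41633719205856323, -0.40990719199180603), (0.05809575691819191, 0.0737590417265892), 5.686387062072754) ((0.4094403088092804, -0.4264579713344574), (0.10940557718276978, 0.05057687312364578), 36.157711029052734)
```

View pics/c12.png

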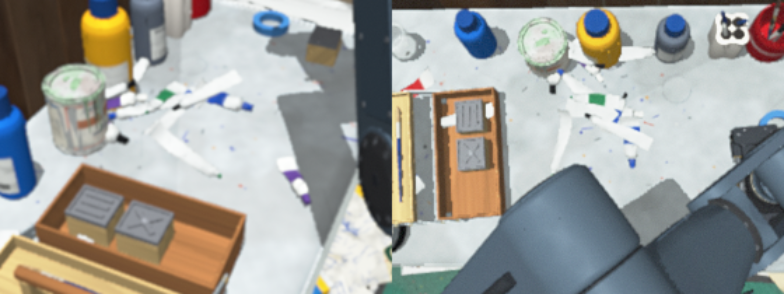

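Bars and cross sit flat in the case. The ring block is unmoved at about (382,171) in the side view, so I'll fetch it.

play_rows(
  plan=[
    [[-0.097, -0.339, 0, 0, 0, 0, 1], [-0.097, -0.339, 0, 0, 0, 0, 1], [0, 0, -0.7, 0, 0, 0, 1], [0, 0, -0.7, 0, 0, 0, 1], [0, 0, -0.6, 0, 0, 0, 1], [0, 0, -0.6, 0, 0, 0, 1], [0, 0, -0.4, 0, 0, 0, 1], [0, 0, 0, 0, 0, 0, -1], [0, 0, 0, 0, 0, 0, -1], [0, 0, 0, 0, 0, 0, -1], [0, 0, 0, 0, 0, 0, -1], [0, 0, 0, 0, 0, 0, -1]],
  ],
)

```text
time_s: 49.45
position: [0.4171, -0.4126, 0.0233]
tcp_rot: [[-0.098, 0.995, 0.002], [0.995, 0.098, -0.001], [-0.001, 0.001, -1.0]]
force: [-0.4, -0.9, 3.3]
opening: 0.667
```

play_rows(
  plan=[
    [[0, 0, 0, 0, 0, 0, -1], [0, 0, 0.5, 0, 0, 0, -1], [0, 0, 0.9, 0, 0, 0, -1], [0, 0, 0.9, 0, 0, 0, -1], [0, 0.9, 0.3, 0, 0, 0.044, -1], [0, 0.9, 0, 0, 0, 0.044, -1], [0, 0.9, 0, 0, 0, 0.044, -1], [0, 0.9, 0, 0, 0, 0.044, -1], [0, 0.9, 0, 0, 0, 0.044, -1], [0, 0.9, 0, 0, 0, 0.044, -1], [0, 0.9, 0, 0, 0, 0.044, -1], [0, 0.9, 0, 0, 0, 0.044, -1]],
  ],
)

```text
time_s: 50.65
position: [0.4163, -0.05, 0.1521]
tcp_rot: [[-0.935, 0.354, -0.001], [0.354, 0.935, 0.001], [0.001, 0.001, -1.0]]
force: [0.2, -0.5, -1.1]
opening: 0.664
```

play_rows(
  plan=[
    [[0, 0.7, 0, 0, 0, 0.044, -1], [0, 0.7, 0, 0, 0, 0.044, -1], [0, 0.7, 0, 0, 0, 0.03, -1], [0, 0.6, 0, 0, 0, 0.02, -1], [0, 0, 0, 0, 0, 0, -1], [0, 0, 0, 0, 0, 0, -1], [0, 0, 0, 0, 0, 0, -1]],
  ],
)

```text
time_s: 51.35
position: [0.4168, 0.0826, 0.152]
tcp_rot: [[-0.998, -0.065, -0.001], [-0.065, 0.998, 0.0], [0.001, 0.0, -1.0]]
force: [0.7, -0.1, -2.0]
opening: 0.663
```

```bash
python3 - <<'E'
from h import *
s=read_state();print(s['position'],s['opening'],s['force'])
togo([.418,.1555,.048],94.9,0)
b=save('top','t13');a=save('side','s13')
cv2.imwrite('pics/c13.png',cv2.resize(np.hstack([cv2.imread('pics/s13.png')[200:410,100:380],cv2.imread('pics/t13.png')[130:340,150:430]]),None,fx=1.4,fy=1.4))
E
```

```text
[0.41681248 0.08261835 0.15199094] 0.6633206786809164 [ 0.66654477 -0.08321336 -1.98464392]
tcp target [0.418  0.1555 0.029 ] shift/5cm [ 0.024  1.458 -2.46 ] turn/pi [-0.     -0.0004  0.0064] q [ -4.  22. 114.   0.  44. -98.]
```

play_rows(
  plan=[
    [[0.008, 0.486, 0, 0, 0, 0.0064, -1], [0.008, 0.486, 0, 0, 0, 0, -1], [0.008, 0.486, 0, 0, 0, 0, -1], [0, 0, 0, 0, 0, 0, -1], [0, 0, -0.5, 0, 0, 0, -1], [0, 0, -0.5, 0, 0, 0, -1], [0, 0, -0.5, 0, 0, 0, -1], [0, 0, -0.5, 0, 0, 0, -1], [0, 0, -0.3, 0, 0, 0, -1], [0, 0, -0.13, 0, 0, 0, -1], [0, 0, 0, 0, 0, 0, -1], [0, 0, 0, 0, 0, 0, -1]],
  ],
)

```text
time_s: 52.65
position: [0.417, 0.1548, 0.0302]
tcp_rot: [[-0.996, -0.085, -0.004], [-0.085, 0.996, -0.0], [0.004, 0.0, -1.0]]
force: [-1.5, 0.3, -0.5]
opening: 0.669
```

play_rows(
  plan=[
    [[0, 0, -0.05, 0, 0, 0, -1], [0, 0, 0, 0, 0, 0, -1], [0, 0, 0, 0, 0, 0, 0.55], [0, 0, 0, 0, 0, 0, 0.55], [0, 0, 0, 0, 0, 0, 0.55], [0, 0, 0, 0, 0, 0, 0.55], [0, 0, 0.4, 0, 0, 0, 0.55], [0, 0, 0.7, 0, 0, 0, 0.55], [0, 0, 0.9, 0, 0, 0, 0.55], [0, 0, 0.9, 0, 0, 0, 0.2], [0, 0, 0.5, 0, 0, 0, 0], [0, 0, 0, 0, 0, 0, 0]],
  ],
)

```text
time_s: 53.85
position: [0.4206, 0.1565, 0.2013]
tcp_rot: [[-0.996, -0.087, 0.008], [-0.087, 0.996, 0.001], [-0.008, 0.001, -1.0]]
force: [-0.1, -0.1, -0.7]
opening: 0.584
```

play_rows(
  plan=[
    [[0.157, 0.46, 0, 0, 0, 0, 0], [0.157, 0.46, 0, 0, 0, 0, 0], [0.157, 0.46, 0, 0, 0, 0, 0], [0.157, 0.46, 0, 0, 0, 0, 0], [0.157, 0.46, 0, 0, 0, 0, 0], [0.157, 0.46, 0, 0, 0, 0, 0], [0.157, 0.46, 0, 0, 0, 0, 0], [0.157, 0.46, 0, 0, 0, 0, 0], [0, 0, 0, 0, 0, 0, 0], [0, 0, 0, 0, 0, 0, 0]],
  ],
)

```text
time_s: 54.85
position: [0.4796, 0.3397, 0.1962]
tcp_rot: [[-0.996, -0.087, -0.005], [-0.087, 0.996, -0.002], [0.005, -0.001, -1.0]]
force: [0.3, 0.3, -0.5]
opening: 0.5
```

```bash
python3 - <<'E'
from h import *
s=read_state();print(s['position'],s['opening'],s['force'])
togo([.4798,.3395,.127],94.9,0)
b=save('top','t14');a=save('side','s14')
cv2.imwrite('pics/c14.png',cv2.resize(np.hstack([cv2.imread('pics/s14.png')[200:410,100:380],cv2.imread('pics/t14.png')[130:340,100:380]]),None,fx=1.4,fy=1.4))
E
```

```text
[0.47961797 0.33970905 0.19616349] 0.5000469196369051 [ 0.3367602   0.26338921 -0.49552853]
tcp target [0.4798 0.3395 0.108 ] shift/5cm [ 0.004 -0.004 -1.763] turn/pi [ 0.0005 -0.0014 -0.0006] q [ 24.  29.  89.   0.  62. -71.]
```

View pics/c14.png

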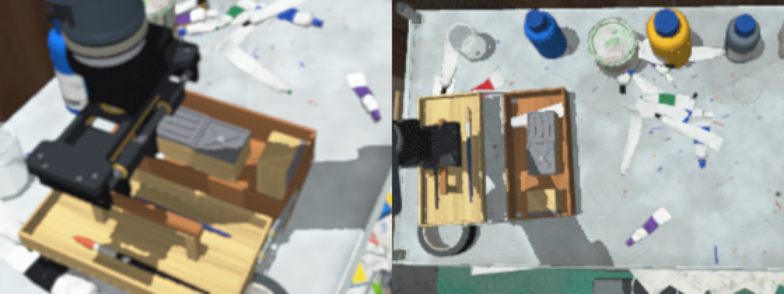

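The ring block, at side crop (283,165), now shows wood on top, so it is not face up. I'll make one composite (s13 while held, plus s14 and t14) for my last view.

```bash
python3 - <<'E'
import numpy as np,cv2
L=lambda f:np.load(f'pics/{f}.npy')[:,:,::-1]
r=lambda im,b:cv2.resize(im[b[1]:b[3],b[0]:b[2]],(400,300),interpolation=cv2.INTER_CUBIC)
o=np.vstack([np.hstack([r(L('s13'),(200,190,340,295)),r(L('t13'),(160,200,280,290))]),np.hstack([r(L('s14'),(200,250,340,355)),r(L('t14'),(160,190,280,280))])])
cv2.imwrite('pics/f.png',o)
E
```

```text
(no output)
```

View pics/f.png

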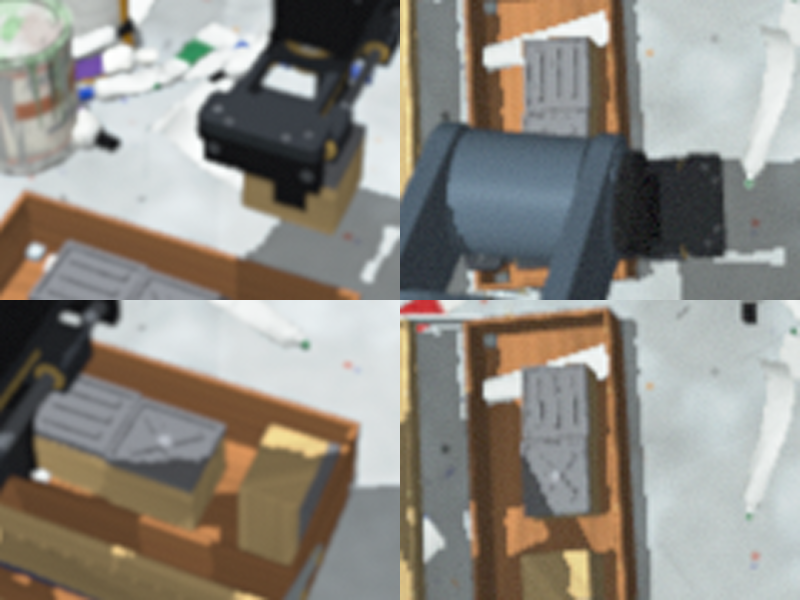

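In the composite the ring block stands on its side in the compartment with the grey face to world -x. The grip probably slackened and let it pivot. Cross and bars are still flat and face up. I'll measure the ring block and re-turn it.

```bash
python3 - <<'E'
from h import *
a=np.load('pics/t14.npy');hsv=cv2.cvtColor(a,cv2.COLOR_RGB2HSV)
for u in(203,208,213): print(u,[(v,*hsv[v,u]) for v in range(258,290,2)])
print(266,[(u,*hsv[272,u]) for u in range(188,232,2)])
for X in([.495,.17],):
  for cy in(.132,.127,.06):
    P=[X[0]-.996*cy,X[1]-.087*cy];print(cy,proj('top',[*P,.066]).round(1),proj('top',[*P,.005]).round(1))
E
```

```text
203 [(258, np.uint8(13), np.uint8(136), np.uint8(175)), (260, np.uint8(14), np.uint8(136), np.uint8(197)), (262, np.uint8(14), np.uint8(132), np.uint8(131)), (264, np.uint8(14), np.uint8(131), np.uint8(103)), (266, np.uint8(18), np.uint8(100), np.uint8(115)), (268, np.uint8(20), np.uint8(95), np.uint8(118)), (270, np.uint8(20), np.uint8(93), np.uint8(126)), (272, np.uint8(20), np.uint8(96), np.uint8(125)), (274, np.uint8(21), np.uint8(99), np.uint8(131)), (276, np.uint8(20), np.uint8(98), np.uint8(135)), (278, np.uint8(20), np.uint8(93), np.uint8(134)), (280, np.uint8(21), np.uint8(78), np.uint8(114)), (282, np.uint8(105), np.uint8(6), np.uint8(81)), (284, np.uint8(13), np.uint8(100), np.uint8(89)), (286, np.uint8(120), np.uint8(2), np.uint8(108)), (288, np.uint8(90), np.uint8(16), np.uint8(129))]
208 [(258, np.uint8(13), np.uint8(133), np.uint8(102)), (260, np.uint8(14), np.uint8(126), np.uint8(105)), (262, np.uint8(13), np.uint8(127), np.uint8(104)), (264, np.uint8(16), np.uint8(135), np.uint8(100)), (266, np.uint8(20), np.uint8(98), np.uint8(130)), (268, np.uint8(20), np.uint8(99)
[... 1833 characters left out ...]
(208, np.uint8(20), np.uint8(93), np.uint8(123)), (210, np.uint8(21), np.uint8(100), np.uint8(130)), (212, np.uint8(22), np.uint8(96), np.uint8(225)), (214, np.uint8(23), np.uint8(93), np.uint8(232)), (216, np.uint8(20), np.uint8(97), np.uint8(186)), (218, np.uint8(20), np.uint8(85), np.uint8(96)), (220, np.uint8(21), np.uint8(89), np.uint8(95)), (222, np.uint8(15), np.uint8(133), np.uint8(96)), (224, np.uint8(14), np.uint8(134), np.uint8(114)), (226, np.uint8(13), np.uint8(138), np.uint8(192)), (228, np.uint8(13), np.uint8(118), np.uint8(78)), (230, np.uint8(12), np.uint8(92), np.uint8(83))]
0.132 [205.  285.8] [209.8 285.8]
0.127 [204.9 284. ] [209.7 284.1]
0.06 [203.7 260.1] [208.5 261.3]
```

```bash
python3 - <<'E'
from h import *
p=onz('top',206.5,274,.071);print(p)
d=p[:2]-[.495,.170];print('case',d@[-.087,.996],d@[-.996,-.087])
togo([p[0]+.003,p[1],.057],94.9,0)
E
```

```text
[0.39617568 0.15427144 0.071     ]
case -0.007067928564824138 0.09979740429141358
tcp target [0.3992 0.1543 0.038 ] shift/5cm [-1.609 -3.694 -3.176] turn/pi [ 0.0004 -0.0013 -0.0002] q [ 24.  29.  89.   0.  62. -71.]
```

play_rows(
  plan=[
    [[-0.201, -0.462, 0, 0, 0, 0, 0.55], [-0.201, -0.462, 0, 0, 0, 0, 0.55], [-0.201, -0.462, 0, 0, 0, 0, 0.55], [-0.201, -0.462, 0, 0, 0, 0, 0.55], [-0.201, -0.462, 0, 0, 0, 0, 0.55], [-0.201, -0.462, 0, 0, 0, 0, 0.55], [-0.201, -0.462, 0, 0, 0, 0, 0.55], [-0.201, -0.462, 0, 0, 0, 0, 0.55], [0, 0, -0.6, 0, 0, 0, 0.55], [0, 0, -0.6, 0, 0, 0, 0.55], [0, 0, 0, 0, 0, 0, 0.55], [0, 0, 0, 0, 0, 0, 0.55]],
  ],
)

```text
time_s: 56.15
position: [0.3997, 0.1548, 0.138]
tcp_rot: [[-0.996, -0.086, -0.003], [-0.086, 0.996, 0.0], [0.003, 0.0, -1.0]]
force: [0.6, 0.0, -0.2]
opening: 0.771
```

```bash
python3 - <<'E'
from h import *
togo([.3992,.1543,.057],94.9,0)
E
```

```text
tcp target [0.3992 0.1543 0.038 ] shift/5cm [-0.009 -0.01  -2.   ] turn/pi [-0.    -0.001 -0.   ] q [  6.  24. 114.   0.  42. -89.]
```

play_rows(
  plan=[
    [[0, 0, -0.4, 0, 0, 0, 0.55], [0, 0, -0.4, 0, 0, 0, 0.55], [0, 0, -0.4, 0, 0, 0, 0.55], [0, 0, -0.4, 0, 0, 0, 0.55], [0, 0, -0.4, 0, 0, 0, 0.55], [0, 0, 0, 0, 0, 0, -1], [0, 0, 0, 0, 0, 0, -1], [0, 0, 0, 0, 0, 0, -1], [0, 0, 0, 0, 0, 0, -1], [0, 0, 0, 0, 0, 0, -1], [0, 0, 0.1, 0, 0, 0, -1], [0, 0, 0.3, 0, 0, 0, -1]],
  ],
)

```text
time_s: 57.35
position: [0.4008, 0.1553, 0.0579]
tcp_rot: [[-0.996, -0.086, -0.001], [-0.086, 0.996, 0.0], [0.001, 0.0, -1.0]]
force: [1.0, 0.9, -1.3]
opening: 0.665
```

play_rows(
  plan=[
    [[0, 0, 0.6, 0, 0, 0, -1], [0, 0, 0.9, 0, 0, 0, -1], [0, 0, 0.6, 0, 0, 0, -1], [0.02, -0.9, 0.2, 0, 0, -0.044, -1], [0.02, -0.9, 0, 0, 0, -0.044, -1], [0.02, -0.9, 0, 0, 0, -0.044, -1], [0.02, -0.9, 0, 0, 0, -0.044, -1], [0.02, -0.9, 0, 0, 0, -0.044, -1], [0.02, -0.9, 0, 0, 0, -0.044, -1], [0.02, -0.9, 0, 0, 0, -0.044, -1], [0.02, -0.9, 0, 0, 0, -0.044, -1], [0.02, -0.9, 0, 0, 0, -0.044, -1]],
  ],
)

```text
time_s: 58.55
position: [0.4085, -0.2511, 0.1733]
tcp_rot: [[-0.396, 0.918, -0.0], [0.918, 0.396, 0.002], [0.002, 0.0, -1.0]]
force: [1.7, 0.1, -0.8]
opening: 0.663
```

play_rows(
  plan=[
    [[0.02, -0.7, 0, 0, 0, -0.044, -1], [0.02, -0.7, 0, 0, 0, -0.044, -1], [0.02, -0.6, 0, 0, 0, -0.02, -1], [0, 0, 0, 0, 0, 0, -1], [0, 0, 0, 0, 0, 0, -1], [0, 0, 0, 0, 0, 0, -1]],
  ],
)

```text
time_s: 59.15
position: [0.4116, -0.348, 0.1727]
tcp_rot: [[-0.075, 0.997, -0.001], [0.997, 0.075, 0.004], [0.004, -0.001, -1.0]]
force: [0.3, -0.2, -2.0]
opening: 0.662
```

```bash
python3 - <<'E'
from h import *
s=read_state();print(s['position'],s['opening'],s['force'])
togo([.415,-.36,.12],5.6,0)
togo([.415,-.36,.12],5.6,68)
a=save('side','s15')
w=a[120:220,330:420];hsv=cv2.cvtColor(w,cv2.COLOR_RGB2HSV)
m=cv2.inRange(hsv,(10,60,50),(30,255,255));ys,xs=np.nonzero(m);print('wood',len(ys),xs.mean()+330 if len(xs) else 0,ys.mean()+120 if len(ys) else 0)
E
```

```text
[ 0.41158935 -0.3479662   0.17273358] 0.6615849084532408 [ 0.30896092 -0.20034538 -2.01446189]
tcp target [ 0.415 -0.36   0.101] shift/5cm [ 0.068 -0.241 -1.435] turn/pi [-0.0011 -0.0003  0.0073] q [-52.  28.  97.   0.  55. -56.]
tcp target [ 0.4133 -0.3425  0.1129] shift/5cm [ 0.034  0.11  -1.197] turn/pi [0.3753 0.0322 0.0063] q [-52.  28.  97.   0.  55. -56.]
wood 726 369.0358126721763 126.17768595041322
```

```bash
python3 - <<'E'
from h import *
a=np.load('pics/s15.npy')
for dz in(-.02,0,.015):
    for dx in(-.015,.015):
        u,v=proj('side',[.412+dx,-.323,.172+dz]).astype(int);print(u,v,a[v-1:v+2,u-1:u+2].mean((0,1)).round())
E
```

```text
383 150 [76. 78. 81.]
371 147 [77. 79. 83.]
384 143 [76. 78. 82.]
372 140 [77. 80. 84.]
385 138 [76. 78. 81.]
373 135 [76. 78. 82.]
```

play_rows(
  plan=[
    [[0, 0, 0, 0.0313, 0.0027, 0.0005, -1], [0, 0, 0, 0.0313, 0.0027, 0.0005, -1], [0, 0, 0, 0.0313, 0.0027, 0.0005, -1], [0, 0, 0, 0.0313, 0.0027, 0.0005, -1], [0, 0, 0, 0.0313, 0.0027, 0.0005, -1], [0, 0, 0, 0.0313, 0.0027, 0.0005, -1], [0, 0, 0, 0.0313, 0.0027, 0.0005, -1], [0, 0, 0, 0.0313, 0.0027, 0.0005, -1], [0, 0, 0, 0.0313, 0.0027, 0.0005, -1], [0, 0, 0, 0.0313, 0.0027, 0.0005, -1], [0, 0, 0, 0.0313, 0.0027, 0.0005, -1], [0, 0, 0, 0.0313, 0.0027, 0.0005, -1]],
  ],
)

```text
time_s: 60.4
position: [0.4128, -0.3491, 0.1731]
tcp_rot: [[-0.035, 0.995, -0.09], [0.372, 0.097, 0.923], [0.928, -0.001, -0.373]]
force: [-0.6, 0.7, -1.7]
opening: 0.669
```

play_rows(
  plan=[
    [[0, 0, -0.5, 0.022, 0.002, 0, -1], [0, 0, -0.5, 0.022, 0.002, 0, -1], [0, 0, -0.5, 0, 0, 0, -1], [0, 0, -0.5, 0, 0, 0, -1], [0, 0, -0.4, 0, 0, 0, -1], [0, 0, -0.2, 0, 0, 0, -1], [0, 0, -0.1, 0, 0, 0, -1], [0, 0, 0, 0, 0, 0, -1], [0, 0, 0, 0, 0, 0, -1]],
  ],
)

```text
time_s: 61.3
position: [0.4126, -0.3501, 0.039]
tcp_rot: [[-0.024, 0.995, -0.093], [0.244, 0.096, 0.965], [0.969, 0.0, -0.245]]
force: [-0.3, -0.5, -0.1]
opening: 0.664
```

```bash
python3 - <<'E'
from h import *
s=read_state();print(s['position'],s['opening'],s['force'],np.round(s['tcp_rot'][:,2],3),np.round(s['joint_positions']))
E
```

```text
[ 0.41259953 -0.35014725  0.03895477] 0.6639316218985768 [-0.27766166 -0.49246825 -0.14089877] [-0.093  0.965 -0.245] [-64.  72.  60.  24. 121. -72.]
```

play_rows(
  plan=[
    [[0, 0, -0.04, 0, 0, 0, -1], [0, 0, -0.03, 0, 0, 0, -1], [0, 0, 0, 0, 0, 0, 0.8], [0, 0, 0, 0, 0, 0, 1], [0, 0, 0, 0, 0, 0, 1], [0, 0, 0, 0, 0, 0, 1], [0.03, -0.4, 0.1, 0, 0, 0, 1], [0.03, -0.4, 0.1, 0, 0, 0, 1], [0.03, -0.4, 0.1, 0, 0, 0, 1], [0, -0.2, 0.5, 0, 0, 0, 1], [0, 0, 0.9, -0.02, 0, 0, 1], [0, 0, 0.9, -0.04, 0, 0, 1]],
  ],
)

```text
time_s: 62.5
position: [0.4157, -0.4195, 0.1614]
tcp_rot: [[-0.019, 0.996, -0.093], [0.417, 0.092, 0.904], [0.909, -0.021, -0.417]]
force: [1.1, -0.8, 0.8]
opening: 0.999
```

play_rows(
  plan=[
    [[0, 0.4, 0.5, -0.0313, -0.0027, 0, 1], [0, 0.4, 0.3, -0.0313, -0.0027, 0, 1], [0, 0.4, 0, -0.0313, -0.0027, 0, 1], [0, 0.4, 0, -0.0313, -0.0027, 0, 1], [0, 0.4, 0, -0.0313, -0.0027, 0, 1], [0, 0.4, 0, -0.0313, -0.0027, 0, 1], [0, 0.4, 0, -0.0313, -0.0027, 0, 1], [0, 0.4, 0, -0.0313, -0.0027, 0, 1], [0, 0.4, 0, -0.0313, -0.0027, 0, 1], [0, 0.4, 0, -0.0313, -0.0027, 0, 1], [0, 0.4, 0, -0.0313, -0.0027, 0, 1], [0, 0.4, 0, 0, 0, 0, 1]],
  ],
)

```text
time_s: 63.7
position: [0.4153, -0.176, 0.205]
tcp_rot: [[-0.075, 0.997, -0.02], [0.996, 0.076, 0.05], [0.051, -0.017, -0.999]]
force: [-0.4, 0.1, -0.6]
opening: 1.001
```

```bash
cat >> h.py <<'E'
def greys(a,n,box,z):
    x0,y0,x1,y1=box;w=a[y0:y1,x0:x1];hsv=cv2.cvtColor(w,cv2.COLOR_RGB2HSV)
    m=cv2.inRange(hsv,(0,0,50),(180,45,165));m=cv2.morphologyEx(m,cv2.MORPH_OPEN,np.ones((4,4)))
    for c in cv2.findContours(m,cv2.RETR_EXTERNAL,cv2.CHAIN_APPROX_NONE)[0]:
        if cv2.contourArea(c)>120:
            P=np.array([onz(n,x+x0,y+y0,z)[:2] for x,y in c[:,0]]).astype(np.float32);r=cv2.minAreaRect(P);print(n,'px',c[:,0].mean(0).round()+[x0,y0],np.round(r[0],4),np.round(r[1],4),round(r[2],1))
E
python3 - <<'E'
from h import *
a=save('top','t16');b=save('side','s16');print(read_state()['position'])
greys(a,'top',(330,230,430,300),.05);greys(b,'side',(340,130,410,220),.05)
E
```

```text
[ 0.41549778 -0.17615275  0.2047996 ]
top px [363. 286.] [ 0.3675 -0.2836] [0.0274 0.1066] 50.8
top px [386. 271.] [ 0.4147 -0.3512] [0.065  0.0654] 4.6
top px [356. 241.] [ 0.4936 -0.2678] [0.077  0.0241] 49.6
side px [364. 210.] [ 0.3957 -0.2178] [0.1337 0.0992] 27.3
side px [377. 180.] [ 0.4035 -0.3427] [0.0604 0.0706] 5.0
```

```bash
python3 - <<'E'
from h import *
b=np.load('pics/s16.npy')
for z in(.01,.025,.035):
    u,v=proj('side',[.413,-.318,z]).astype(int);print(u,v,b[v,u])
togo([.413,-.351,.040],5,0)
E
```

```text
369 195 [125 106  73]
370 190 [135 116  81]
370 187 [136 116  81]
tcp target [ 0.413 -0.351  0.021] shift/5cm [-0.05  -3.497 -3.676] turn/pi [-0.0164 -0.0068  0.0033] q [-38.  19. 106.   2.  58. -44.]
```

The ring block is face up on the worktop at (0.413,-0.351): grey top with wood below. Re-picking it.

play_rows(
  plan=[
    [[-0.05, -0.7, 0, -0.0164, -0.0068, 0.0033, 1], [0, -0.7, 0, 0, 0, 0, 1], [0, -0.7, 0, 0, 0, 0, 1], [0, -0.7, 0, 0, 0, 0, 1], [0, -0.7, 0, 0, 0, 0, 1], [0, 0, 0, 0, 0, 0, 1], [0, 0, -0.8, 0, 0, 0, 1], [0, 0, -0.8, 0, 0, 0, 1], [0, 0, -0.8, 0, 0, 0, 1], [0, 0, 0, 0, 0, 0, 1], [0, 0, 0, 0, 0, 0, 1]],
  ],
)

```text
time_s: 64.9
position: [0.414, -0.3547, 0.0843]
tcp_rot: [[-0.083, 0.997, 0.001], [0.997, 0.083, -0.0], [-0.0, 0.001, -1.0]]
force: [0.0, -1.0, 0.0]
opening: 1.002
```

```bash
python3 - <<'E'
from h import *
togo([.413,-.351,.038],5,0)
E
```

```text
tcp target [ 0.413 -0.351  0.019] shift/5cm [-0.021  0.074 -1.305] turn/pi [0.0001 0.0002 0.0013] q [-52.  36. 100.   0.  44. -57.]
```

play_rows(
  plan=[
    [[-0.02, 0.074, -0.3, 0, 0, 0, 1], [0, 0, -0.3, 0, 0, 0, 1], [0, 0, -0.3, 0, 0, 0, 1], [0, 0, -0.3, 0, 0, 0, 1], [0, 0, -0.1, 0, 0, 0, 1], [0, 0, 0, 0, 0, 0, -1], [0, 0, 0, 0, 0, 0, -1], [0, 0, 0, 0, 0, 0, -1], [0, 0, 0, 0, 0, 0, -1], [0, 0, 0, 0, 0, 0, -1], [0, 0, 0, 0, 0, 0, -1], [0, 0, 0, 0, 0, 0, -1]],
  ],
)

```text
time_s: 66.1
position: [0.4134, -0.3512, 0.02]
tcp_rot: [[-0.084, 0.997, 0.002], [0.997, 0.084, -0.002], [-0.003, 0.002, -1.0]]
force: [-0.7, 0.9, 5.2]
opening: 0.666
```

play_rows(
  plan=[
    [[0, 0, 0.4, 0, 0, 0, -1], [0, 0, 0.8, 0, 0, 0, -1], [0, 0, 0.9, 0, 0, 0, -1], [0, 0.7, 0.3, 0, 0, 0.044, -1], [0, 0.85, 0, 0, 0, 0.044, -1], [0, 0.85, 0, 0, 0, 0.044, -1], [0, 0.85, 0, 0, 0, 0.044, -1], [0, 0.85, 0, 0, 0, 0.044, -1], [0, 0.85, 0, 0, 0, 0.044, -1], [0, 0.85, 0, 0, 0, 0.044, -1], [0, 0.85, 0, 0, 0, 0.044, -1], [0, 0.85, 0, 0, 0, 0.044, -1]],
  ],
)

```text
time_s: 67.3
position: [0.4129, 0.0257, 0.1393]
tcp_rot: [[-0.972, 0.236, 0.002], [0.236, 0.972, 0.001], [-0.002, 0.002, -1.0]]
force: [0.1, 0.7, -1.7]
opening: 0.661
```

play_rows(
  plan=[
    [[0, 0.5, 0, 0, 0, 0.044, -1], [0, 0.5, 0, 0, 0, 0.03, -1], [0, 0.5, 0, 0, 0, 0.02, -1], [0, 0, 0, 0, 0, 0, -1], [0, 0, 0, 0, 0, 0, -1], [0, 0, 0, 0, 0, 0, -1]],
  ],
)

```text
time_s: 67.9
position: [0.4133, 0.0984, 0.1393]
tcp_rot: [[-0.999, -0.051, 0.002], [-0.051, 0.999, 0.001], [-0.002, 0.001, -1.0]]
force: [-0.1, -0.6, -1.1]
opening: 0.665
```

```bash
python3 - <<'E'
from h import *
s=read_state();print(s['position'],s['opening'],s['force'])
togo([.413,.1555,.048],94.9,0)
a=save('top','t17');greys(a,'top',(180,190,230,290),.055)
b=save('side','s17');greys(b,'side',(190,240,320,340),.055)
E
```

```text
[0.41326909 0.09837022 0.13929545] 0.6654999350657615 [-0.09739588 -0.58413185 -1.0986931 ]
tcp target [0.413  0.1555 0.029 ] shift/5cm [-0.005  1.143 -2.206] turn/pi [-0.0005  0.0005  0.011 ] q [ -2.  24. 115.   0.  42. -95.]
top px [207. 229.] [0.5312 0.1597] [0.0993 0.056 ] 2.2
side px [307. 284.] [0.4165 0.0826] [0.0563 0.0222] 12.4
side px [245. 296.] [0.5136 0.1658] [0.1337 0.0631] 2.6
side px [297. 246.] [ 4.82e-01 -3.00e-04] [0.1078 0.0505] 27.3
```

```bash
python3 - <<'E'
from h import *
a=np.load('pics/t14.npy').astype(int)
for u in(204,208,212):
    print(u,[(v,a[v,u,0]-a[v,u,2],a[v,u,0]) for v in range(248,262)])
for v in(253,254,255,256): print(v,onz('top',208,v,.055)[:2].round(4))
w=a[:, :].astype(np.uint8)
greys(w,'top',(192,195,222,258),.055)
s=np.load('pics/s14.npy');greys(s,'side',(200,270,290,320),.055)
# near wall inner top edge
print(onz('top',205,284,.066))
E
```

```text
204 [(248, np.int64(-8), np.int64(141)), (249, np.int64(-7), np.int64(135)), (250, np.int64(-7), np.int64(134)), (251, np.int64(-6), np.int64(113)), (252, np.int64(-6), np.int64(82)), (253, np.int64(-6), np.int64(78)), (254, np.int64(7), np.int64(77)), (255, np.int64(34), np.int64(93)), (256, np.int64(49), np.int64(101)), (257, np.int64(56), np.int64(109)), (258, np.int64(67), np.int64(127)), (259, np.int64(77), np.int64(146)), (260, np.int64(81), np.int64(150)), (261, np.int64(67), np.int64(129))]
208 [(248, np.int64(-9), np.int64(150)), (249, np.int64(-9), np.int64(150)), (250, np.int64(-10), np.int64(152)), (251, np.int64(-9), np.int64(149)), (252, np.int64(-10), np.int64(149)), (253, np.int64(-9), np.int64(133)), (254, np.int64(8), np.int64(107)), (255, np.int64(39), np.int64(100)), (256, np.int64(49), np.int64(100)), (257, np.int64(51), np.int64(103)), (258, np.int64(53), np.int64(102)), (259, np.int64(53), np.int64(97)), (260, np.int64(52), np.int64(105)), (261, np.int64(50), np.int64(103))]
212 [(248, np.int64(-7), np.int64(131)), (249, np.int64(-8), np.int64(134)), (250, np.int64(-9), np.int64(143)), (251, np.int64(-11), np.int64(149)), (252, np.int64(-11), np.int64(148)), (253, np.int64(1), np.int64(139)), (254, np.int64(21), np.int64(112)), (255, np.int64(46), np.int64(106)), (256, np.int64(54), np.int64(108)), (257, np.int64(55), np.int64(102)), (258, np.int64(52), np.int64(101)), (259, np.int64(53), np.int64(103)), (260, np.int64(55), np.int64(102)), (261, np.int64(52), np.int64(103))]
253 [0.4563 0.1557]
254 [0.4534 0.1556]
255 [0.4505 0.1555]
256 [0.4477 0.1554]
top px [208. 232.] [0.5155 0.1608] [0.1307 0.0586] 1.8
side px [237. 296.] [0.5204 0.1683] [0.1513 0.08  ] 14.3
[0.36838992 0.158715   0.066     ]
```

The earlier mishap fits: bars and cross had been knocked about 2 cm towards the near end, so the ring block landed on cross's edge. The free slot is now x 0.3685 to 0.453, so I'll aim for 0.410.

play_rows(
  plan=[
    [[-0.024, 0.38, 0, 0, 0, 0.011, -1], [-0.024, 0.38, 0, 0, 0, 0, -1], [-0.024, 0.38, 0, 0, 0, 0, -1], [0, 0, 0, 0, 0, 0, -1], [0, 0, -0.5, 0, 0, 0, -1], [0, 0, -0.5, 0, 0, 0, -1], [0, 0, -0.4, 0, 0, 0, -1], [0, 0, -0.3, 0, 0, 0, -1], [0, 0, 0, 0, 0, 0, -1], [0, 0, 0, 0, 0, 0, -1]],
  ],
)

```text
time_s: 69.0
position: [0.4099, 0.1552, 0.0544]
tcp_rot: [[-0.996, -0.085, 0.001], [-0.085, 0.996, 0.002], [-0.001, 0.001, -1.0]]
force: [0.2, 0.2, -0.8]
opening: 0.665
```

```bash
python3 - <<'E'
from h import *
s=read_state();print(s['position'],s['opening'],s['force'])
togo([.4095,.1555,.0445],94.9,0)
E
```

```text
[0.40988372 0.15519574 0.05443228] 0.6652194309959483 [ 0.16059454  0.2201084  -0.79066381]
tcp target [0.4095 0.1555 0.0255] shift/5cm [-0.008  0.006 -0.579] turn/pi [-0.0005  0.0004  0.    ] q [  6.  35. 116.   0.  29. -89.]
```

Lowering slowly to the floor (expected contact at TCP 0.025), with a force check before release.

play_rows(
  plan=[
    [[0, 0, -0.15, 0, 0, 0, -1], [0, 0, -0.15, 0, 0, 0, -1], [0, 0, -0.15, 0, 0, 0, -1], [0, 0, -0.1, 0, 0, 0, -1], [0, 0, -0.03, 0, 0, 0, -1], [0, 0, 0, 0, 0, 0, -1], [0, 0, 0, 0, 0, 0, -1]],
  ],
)

```text
time_s: 69.7
position: [0.4097, 0.1561, 0.0254]
tcp_rot: [[-0.996, -0.087, 0.002], [-0.087, 0.996, 0.002], [-0.002, 0.002, -1.0]]
force: [-0.2, -0.3, -0.9]
opening: 0.666
```

play_rows(
  plan=[
    [[0, 0, -0.01, 0, 0, 0, -1], [0, 0, 0, 0, 0, 0, 0.55], [0, 0, 0, 0, 0, 0, 0.55], [0, 0, 0, 0, 0, 0, 0.55], [0, 0, 0, 0, 0, 0, 0.55], [0, 0, 0.3, 0, 0, 0, 0.55], [0, 0, 0.7, 0, 0, 0, 0.55], [0, 0, 0.9, 0, 0, 0, 0.55], [0, 0, 0.9, 0, 0, 0, 0.2], [0, 0, 0.6, 0, 0, 0, 0], [0, 0, 0, 0, 0, 0, 0]],
  ],
)

```text
time_s: 70.8
position: [0.4125, 0.1564, 0.1989]
tcp_rot: [[-0.996, -0.087, 0.012], [-0.087, 0.996, 0.003], [-0.012, 0.002, -1.0]]
force: [0.5, 0.9, 0.3]
opening: 0.588
```

play_rows(
  plan=[
    [[0.175, 0.46, 0, 0, 0, 0, 0], [0.175, 0.46, 0, 0, 0, 0, 0], [0.175, 0.46, 0, 0, 0, 0, 0], [0.175, 0.46, 0, 0, 0, 0, 0], [0.175, 0.46, 0, 0, 0, 0, 0], [0.175, 0.46, 0, 0, 0, 0, 0], [0.175, 0.46, 0, 0, 0, 0, 0], [0.175, 0.46, 0, 0, 0, 0, 0], [0, 0, 0, 0, 0, 0, 0], [0, 0, 0, 0, 0, 0, 0]],
  ],
)

```text
time_s: 71.8
position: [0.4786, 0.3396, 0.1934]
tcp_rot: [[-0.996, -0.088, -0.001], [-0.088, 0.996, -0.0], [0.001, 0.0, -1.0]]
force: [-0.8, -0.2, -1.1]
opening: 0.5
```

```bash
python3 - <<'E'
from h import *
togo([.4798,.3395,.127],94.9,0)
a=save('top','t18');greys(a,'top',(192,195,222,286),.055)
w=a[195:290,190:225];hsv=cv2.cvtColor(w,cv2.COLOR_RGB2HSV)
m=(hsv[:,:,1]<60)
print('\n'.join(''.join('#' if x else '.' for x in r) for r in m[::2]))
b=save('side','s18')
cv2.imwrite('pics/g.png',cv2.resize(np.hstack([cv2.imread('pics/s18.png')[250:350,200:340],cv2.imread('pics/t18.png')[190:290,160:280]]),None,fx=3,fy=3,interpolation=cv2.INTER_CUBIC))
for P in([.4097,.156],[.48,.16],[.548,.163]):
    u,v=proj('side',[*P,.055]).astype(int);print(u,v,b[v-2:v+3,u-2:u+3].mean((0,1)).round())
E
```

```text
tcp target [0.4798 0.3395 0.108 ] shift/5cm [ 2.500e-02 -1.000e-03 -1.708e+00] turn/pi [ 0.     -0.0003 -0.0007] q [ 24.  29.  89.   0.  61. -71.]
top px [208. 270.] [0.4093 0.1542] [0.0652 0.0579] 1.8
top px [207. 233.] [0.5155 0.1608] [0.1308 0.0586] 1.8
...................................
...................................
...................................
...................................
..............................#....
........................########...
..................###############..
.............####################..
....######################.######..
###########################..###...
###########################........
###########################........
###########################........
.......####################........
......#####################........
.......####################........
......#####################........
.......####################........
.......####################........
......#####################........
......#####################........
......#####################........
.......####################........
.......########
[... 256 characters left out ...]
................
..................########.........
........###################........
.......#####################.......
........####################.......
.......#####################.......
.......#####################.......
.......#####################.......
.......#####################.......
.......#####################.......
........####################.......
........####################.......
........####################.......
.........#.........................
###................................
.................##################
######.############################
###################################
293 311 [73. 74. 77.]
259 299 [153. 157. 163.]
229 287 [139. 142. 148.]
```

Numerically, all three grey faces show full size at z = 55 mm: ring 65x58 mm, and the bars and cross pair 131x59 mm. Closing the tray.

play_rows(
  plan=[
    [[0.025, 0, -0.4, 0, 0, 0, 0], [0, 0, -0.4, 0, 0, 0, 0], [0, 0, -0.4, 0, 0, 0, 0], [0, 0, -0.3, 0, 0, 0, 0], [0, 0, -0.2, 0, 0, 0, 0], [0, 0, 0, 0, 0, 0, -1], [0, 0, 0, 0, 0, 0, -1], [0, 0, 0, 0, 0, 0, -1], [0, 0, 0, 0, 0, 0, -1], [0, 0, 0, 0, 0, 0, -1], [0, 0, 0, 0, 0, 0, -1]],
  ],
)

```text
time_s: 73.0
position: [0.4815, 0.3391, 0.1107]
tcp_rot: [[-0.996, -0.087, 0.003], [-0.087, 0.996, 0.0], [-0.003, -0.0, -1.0]]
force: [0.5, -5.5, 4.6]
opening: 0.157
```

play_rows(
  plan=[
    [[0.007, -0.082, 0.142, 0, 0, 0, -1], [0.007, -0.082, 0.142, 0, 0, 0, -1], [0.01, -0.115, 0.115, 0, 0, 0, -1], [0.01, -0.115, 0.115, 0, 0, 0, -1], [0.01, -0.115, 0.115, 0, 0, 0, -1], [0.01, -0.115, 0.115, 0, 0, 0, -1], [0.013, -0.147, 0.069, 0, 0, 0, -1], [0.013, -0.147, 0.069, 0, 0, 0, -1], [0.013, -0.147, 0.069, 0, 0, 0, -1], [0.013, -0.147, 0.069, 0, 0, 0, -1]],
  ],
)

```text
time_s: 74.0
position: [0.4865, 0.2792, 0.1618]
tcp_rot: [[-0.996, -0.087, 0.003], [-0.087, 0.996, 0.003], [-0.003, 0.002, -1.0]]
force: [2.9, 3.0, -7.3]
opening: 0.157
```

play_rows(
  plan=[
    [[0.014, -0.162, 0.014, 0, 0, 0, -1], [0.014, -0.162, 0.014, 0, 0, 0, -1], [0.014, -0.162, 0.014, 0, 0, 0, -1], [0.014, -0.162, 0.014, 0, 0, 0, -1], [0.014, -0.157, -0.042, 0, 0, 0, -1], [0.014, -0.157, -0.042, 0, 0, 0, -1], [0.014, -0.157, -0.042, 0, 0, 0, -1], [0.014, -0.157, -0.042, 0, 0, 0, -1]],
  ],
)

```text
time_s: 74.8
position: [0.4922, 0.2142, 0.1562]
tcp_rot: [[-0.996, -0.086, 0.003], [-0.086, 0.996, 0.001], [-0.003, 0.0, -1.0]]
force: [2.0, 2.0, 0.2]
opening: 0.157
```

play_rows(
  plan=[
    [[0.012, -0.134, -0.094, 0, 0, 0, -1], [0.012, -0.134, -0.094, 0, 0, 0, -1], [0.012, -0.134, -0.094, 0, 0, 0, -1], [0.012, -0.134, -0.094, 0, 0, 0, -1], [0.008, -0.093, -0.134, 0, 0, 0, -1], [0.008, -0.093, -0.134, 0, 0, 0, -1], [0.008, -0.093, -0.134, 0, 0, 0, -1], [0.008, -0.093, -0.134, 0, 0, 0, -1], [0, 0, 0, 0, 0, 0, -1], [0, 0, 0, 0, 0, 0, -1], [0, 0, 0, 0, 0, 0, -1]],
  ],
)

```text
time_s: 75.9
position: [0.4963, 0.1693, 0.1101]
tcp_rot: [[-0.996, -0.087, 0.003], [-0.087, 0.996, 0.001], [-0.003, 0.0, -1.0]]
force: [0.1, -3.2, 7.8]
opening: 0.158
```

play_rows(
  plan=[
    [[0, 0, -0.04, 0, 0, 0, -1], [0, 0, -0.02, 0, 0, 0, -1], [0, 0, 0, 0, 0, 0, -1], [0, 0, 0, 0, 0, 0, 0], [0, 0, 0, 0, 0, 0, 0], [0, 0, 0, 0, 0, 0, 0], [0, 0, 0, 0, 0, 0, 0], [0, 0, 0.5, 0, 0, 0, 0], [0, 0, 0.9, 0, 0, 0, 0], [0, 0, 0.9, 0, 0, 0, 0]],
  ],
)

```text
time_s: 76.9
position: [0.4947, 0.1701, 0.2215]
tcp_rot: [[-0.996, -0.087, -0.003], [-0.087, 0.996, 0.001], [0.002, 0.001, -1.0]]
force: [1.0, -0.6, -0.1]
opening: 0.495
```

play_rows(
  plan=[
    [[-0.1, -0.9, 0.2, 0, 0, 0, 0], [-0.1, -0.9, 0, 0, 0, 0, 0], [-0.1, -0.9, 0, 0, 0, 0, 0], [-0.1, -0.9, 0, 0, 0, 0, 0], [-0.1, -0.9, 0, 0, 0, 0, 0], [-0.1, -0.9, 0, 0, 0, 0, 0], [-0.1, -0.9, 0, 0, 0, 0, 0], [-0.1, -0.9, 0, 0, 0, 0, 0], [0, 0, 0, 0, 0, 0, 0], [0, 0, 0, 0, 0, 0, 0]],
  ],
)

```text
time_s: 77.9
position: [0.4552, -0.1903, 0.231]
tcp_rot: [[-0.996, -0.084, 0.0], [-0.084, 0.996, 0.003], [-0.001, 0.003, -1.0]]
force: [1.1, 0.2, -0.9]
opening: 0.497
```

```bash
python3 - <<'E'
from h import *
save('top','t20');save('side','s20')
for n,box,fs in(('top',(185,190,212,290),('top0','t20')),('side',(200,250,300,310),('side0','s20'))):
  for f in fs:
    a=np.load(f'pics/{f}.npy');hsv=cv2.cvtColor(a,cv2.COLOR_RGB2HSV)
    m=cv2.inRange(hsv,(3,100,60),(16,255,210));k=np.zeros_like(m);k[box[1]:box[3],box[0]:box[2]]=255;m&=k
    nn,l,st,ce=cv2.connectedComponentsWithStats(m)
    for i in range(1,nn):
        if st[i,4]>150: print(f,st[i],ce[i].round(2))
a=np.load('pics/top0.npy').astype(int);b=np.load('pics/t20.npy').astype(int)
print('bottle diff',np.abs(a-b)[135:185,190:370].mean())
print(read_state()['force'],read_state()['position'])
E
```

```text
top0 [194 210   7  54 267] [196.93 236.69]
t20 [194 210   7  54 261] [196.94 236.51]
side0 [213 260  74  30 673] [249.9  274.48]
s20 [213 260  74  30 672] [249.82 274.46]
bottle diff 9.40325925925926
[0.77025883 0.26580951 0.11789508] [ 0.45529811 -0.1884881   0.23112963]
```

```bash
python3 -c "
from rig import *
print(hand_in())"
```

```text
the job is handed in; nothing more can be done
None
```

All three blocks were turned carved face up by tipping them on the worktop, then packed in the case, and the tray is closed. I handed the job in at about 78 s; it reports no verdict.

**What went wrong and was mended:** Bars and cross were found about 2 cm nearer the ring block's slot than where I had placed them. The ring block ended up on its side in the compartment, most likely from landing on cross's edge. I lifted it out with the tray still open, turned it face up on the worktop and repacked it in the free space.

**Last checks:**
- **Blocks:** before closing, the top view showed all three grey faces full size at the right height (ring 65 x 58 mm, bars and cross together 131 x 59 mm).
- **Tray:** after closing, the handle is within 0.2 px of its starting position in both views, so it is home. The gripper is clear of everything.
- **Bottles:** they were standing in the last picture I viewed, at about 55 s. A rough image comparison of the bottle area at the end gave a difference of 9.4 grey levels. I put this down to the arm and its shadow. The 16-picture limit was used up, so I could not confirm the bottles by eye.

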